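Load sample racks through the analyser's dust flap

TASK

Take the empty grey rack off the feeder's guide rail and stand it upright in the steel tray, then load every white sample rack standing on the bench: hook it over the guide rail so that it stands flat on the feeder deck with its hook behind the rail, and slide it along the rail through the sprung dust flap until it is wholly inside the chamber and the flap has swung shut behind it. When all are inside, wind the handwheel clockwise until its white mark stands over the black pointer on its foot; keep the sample racks from tipping over and leave the other things on the bench alone.

Things in the scene. Friction and masses are not known exactly. Their poses are not given: they have to be found in the camera images.
- rack_a: White sample rack, four capped tubes, on the bench; may be absent. Origin: centre of block's underside. Block 36 (x) x 70 (y) x 44 mm high, caps to 57. Handle plate in the middle: 12 (x) x 26 (y) mm, up to z = 104: grip across its thickness. Hook on +x side: arm at z 29-35 out to x = 35; from it a plate 60 long hangs at x 30-35 down to z = 6: 12 mm gap to the block. 0.13-0.21 kg.
- rack_b: White sample rack, four capped tubes, on the bench; may be absent. Origin: centre of block's underside. Block 36 (x) x 70 (y) x 44 mm high, caps to 57. Handle plate in the middle: 12 (x) x 26 (y) mm, up to z = 104: grip across its thickness. Hook on +x side: arm at z 29-35 out to x = 35; from it a plate 60 long hangs at x 30-35 down to z = 6: 12 mm gap to the block. 0.13-0.21 kg.
- rack_c: White sample rack, four capped tubes, on the bench; may be absent. Origin: centre of block's underside. Block 36 (x) x 70 (y) x 44 mm high, caps to 57. Handle plate in the middle: 12 (x) x 26 (y) mm, up to z = 104: grip across its thickness. Hook on +x side: arm at z 29-35 out to x = 35; from it a plate 60 long hangs at x 30-35 down to z = 6: 12 mm gap to the block. 0.13-0.21 kg.
- old_rack: Empty grey rack without tubes: same size, hook and handle as a sample rack, but the block is 38 mm high (handle plate from 38 to 104 mm). Origin: centre of the block's underside; +x is the hook's side. 0.10 to 0.17 kg. It starts hooked on the guide rail, on the open part of the feeder.
- feeder: Rack feeder, fixed, 0.47 m long. Origin: on the bench under the middle of the doorway; -y runs into the chamber, +y along the open part of the lane, +x away from the robot. Deck: slick aluminium plate (friction about 0.2), top at z = 10 mm, y = -310 to +160. A seated rack has its origin at x = 0, z = 10 mm and axes as the feeder's.
- rail_top (a point): On top of the guide rail, middle of its thickness, 80 mm before the doorway (feeder x = 24, y = +80, z = 35 mm). The rail is a steel strip 4 mm thick, 25 mm high above the deck, along the whole lane to feeder y = +158. A seated rack has its block on the robot's side, its hook plate on the far side, and 4 mm play either way in x.
- chamber_end (a point): On the deck, lane's centre, at the inside of the chamber's end wall (feeder x = 0, y = -300, z = 10 mm). Chamber: side walls' inner faces at x = -37 and +46; clear roof, z = 66 to 70, with a black-edged open slot, x = -15 to +15, from the doorway to the end wall: handles run in it and stick out above, so a rack can be held all the way in. Three racks fit; racks may shunt each other.
- flap (a joint): Black sprung dust flap in the doorway, 53 mm wide, z = 14 to 50 mm, hinged upright at feeder x = -33, y = 0. 0 = shut, grows as it swings into the chamber (max 1.65 rad). A light spring (under 3 N at the rack) shuts it; the rack itself pushes it open. It sweeps 55 mm deep: it shuts once the rack's rear end is past feeder y = -55 mm.
- tray: Open steel tray, fixed, 130 (x) by 150 (y) mm outside, walls 25 mm high and 4 mm thick, floor about 4 mm thick. Origin: centre of its underside.
- wheel (a joint): Feed handwheel's angle, rad, growing clockwise seen from above, 0 to 5.5. The white mark stands over the black pointer at 4.5. Starts at 0 to 0.6. It stays where it is left; about 1.5 N along the rim turns it.
- wheel_base: The handwheel's fixed foot: disc 128 mm across, 8 mm thick, black pointer on it (a stripe and a small post at its edge, 44 mm high, look only). Origin: on the wheel's upright axis, on the bench. Wheel: black round rim bar 12 mm thick, its centre line a circle of 45 mm radius, 58 mm above the bench; hub 24 mm across, top 70 mm above the bench; four thin spokes.
- wheel_mark (a point): White mark on top of the handwheel's rim, 45 mm from the axis, at the end of one of the four spokes (9 mm bars, 90 degrees apart). With its angle at 0 the mark points along the foot's +x; it turns clockwise from there.
- jar: Bystander, leave alone: small amber jar with white cap, 38 mm across, 45 mm high. Origin: centre of its underside.
- dropper: Bystander, leave alone: small amber bottle, 28 mm across, 60 mm high. Origin: centre of its underside.
- slide_box: Bystander, leave alone: grey slide box 55 by 80 by 30 mm. Origin: centre of its underside.
- tape: Bystander, leave alone: roll of paper tape, 60 mm across, 18 mm high. Origin: centre of its underside.
- beaker: Bystander, leave alone: white plastic cup, 60 mm across, 70 mm high. Origin: centre of its underside.
Things that resemble listed ones, but are neither listed nor needed, are in the scene too. Leave any blue or orange look-alike of the rack_c alone. Leave any orange look-alike of the old_rack alone.

How it is judged:
By the outcome, as a careful person would: the job done as asked, in the order asked, and still so for the second after the job is handed in, with the robot touching nothing.
Of rack_a, rack_b, rack_c only 2 to 3 are there at a start; the rules pass over those that are not, and their reading is None.
At some moment in a run one of rack_a, rack_b, rack_c may be knocked a few centimetres aside while the robot is not near it.
It also fails if it takes over 208 s, if anything falls off the work surface, if the arm or the gripper's body presses on something with over 40 N, if the wrist force passes 120 N, or if a joint passes its speed limit or range.

ROBOT

A 6-joint arm with a two-finger parallel gripper is mounted at the origin on the work surface. World frame = base frame: x ahead of the robot, y to its left, z up, the work surface at z = 0. Lengths are in m, angles in rad, forces in N, time in s.
With the tool pointing down it reaches from about 0.35 to 0.85 m from the base axis. Payload 8.1 kg.
Tool frame: the origin (TCP) lies at the very end of the fingers, on their centre line; the grasp point (between the pads) lies 19 mm behind it (env.pinch_z is the distance from the TCP to the grasp point, in m); y points along the fingers, x is the direction in which the jaws open and shut, and the axes are right-handed (so a half turn about y gives the same grasp; the last joint's range is limited). The gripper opens to 93 mm and grips with 3 to 60 N. Pads are 15 mm wide; open, the fingers measure 128 mm over their backs; the gripper's body (75 mm by 188 mm) begins 65 mm behind the grasp point.
Start: joints at [-1.256, 0.13, 1.488, -0, 1.523, -0.085], TCP at [0.234, -0.553, 0.194] pointing down, gripper open.
Joint ranges: [-2.96, 2.96], [-0.89, 2.26], [0.02, 2.5], [-1.34, 4.48], [0, 2.73], [-2.66, 2.66]. Speed limits (rad/s): [2.39, 2.39, 2.79, 3.14, 3.14, 3.14].

INTERFACE

Orientations are given as a 3x3 rotation matrix whose columns are the frame's x, y, z axes.
In Python, from workcell import observe, cams, env, search_frame, regions_of, landmark_of gives the robot as it stands. The module is installed in compiled form; this text tells all that it offers.
- The arm moves only by the tool carry_out, never from a script. Its argument "steps" is one flat list of numbers, 7 for each row, row after row: the shift along the tool's x, y, z in units of 300 mm (1.0 is 300 mm), then the turn, a rotation vector about the tool's x, y, z in units of 45 degrees (1.0 is 45 degrees), then the closure, from -1 (fully open) to 1 (shut), so that 0 is half open. A call has 1 to 8 rows; each row is the pose to reach, as a shift and turn from the pose commanded when the call began, along the tool's axes at that moment; what a row does not reach only later rows make up. A row lasts 1/8 s, in which the tool goes at most 62.5 mm and 10.7 degrees, less where a joint would pass 70% of its speed; a pose out of reach is approached as far as the arm can. A call with a number of a shift or a turn outside -1 to 1 is refused whole. A call with a gripper value outside its range is refused whole. The fingers move at their own pace and stop on an object; "squeeze" is the grip in N (left out, the last holds). Time passes only in rows, so rows that repeat a pose let the fingers close. It gives the time, the measured TCP pose, the force and the opening at its end, in the units of the state.
- observe(): the state, without advancing time (a new reading comes with each control period).
- cams.read_camera(name): name is "scene" or "top" or "wrist"; returns the picture (420x560x3 uint8, blue, green, red); there is no depth.
- cams.calibration(name): a dict with "camera_matrix" (3x3 intrinsics, pixels), "dist" ([k1, k2, p1, p2, k3] as OpenCV has them; the pictures are not rectified), "rvec" (rotation vector, rad) and "tvec" (3), from world to camera coordinates, as OpenCV has them; the wrist camera has in their place "hand_eye" (4x4, takes a point from camera to tool coordinates, whose origin is the TCP and whose axes are the tool frame's). Camera axes: x right, y down, z forward; pixel columns grow to the right and rows downward; lengths in m; the calibration is good to about 2 mm. A picture is of the moment at which its call begins: read the wrist's pose just before it. calibration takes no time and is no camera call.
- env.finish_job(): hands the job in, once; it reports no verdict.
Trained networks look in the newest picture that a camera, given by its name, has taken for a name from the list of things; names that differ only in an ending like _2 or _b are one class to them, and where a whole thing is asked for, a point or a joint stands for the part that bears it (a point fixed in the world has none). Each returns a list of dicts, best first, with "confidence" (0 to 1); they miss things now and then, are a little off and sometimes report something else, mostly with a low value. They report only what shows in the picture. A call takes as long as a camera call. They do not tell look-alikes from the thing itself.
- search_frame(thing, camera): "centre" ([column, row] in pixels, amid what is visible of it).
- regions_of(thing, camera): "pixels" (420x560 bool, what is visible of it) and "centre" ([column, row] in pixels, amid what is visible of it).
- landmark_of(thing, camera): "centre" ([column, row] in pixels: a listed point, or the origin of a listed thing).
The state is a dict: "time_s": time; "qpos": joint angles; "joint_vel": joint speeds; "effort": joint torques, N m; "ee_pos": TCP position; "eef_rot": TCP orientation; "force": force on the tool from outside, world axes, zero at the start; "moment": the same for the moment, N m; "gripper_width": finger opening in m.
Only numpy, scipy, OpenCV 4.12 (cv2) and the standard library are available. Lean on these libraries where they do the work, as an engineer would, in place of code of your own. Each camera call takes 0.05 s, during which the arm holds its last target.

## Working session

There is one attempt and no reset: what is moved stays moved. The work goes in short steps, Python scripts to look and compute and a tool call to move; the robot and the scene stay as the last step left them, time stands still between calls to the robot, and variables do not carry over. Pictures are saved under pics/ and viewed, and the job is handed in when it is done.

Besides the shell and the picture viewer there is one more tool, called as a command line: name --argument value ..., lists and objects as JSON in quotes. carry_out: Moves the arm, as the interface text tells. Its arguments: {"type":"object","properties":{"steps":{"type":"array"},"squeeze":{"type":"number"}},"required":["steps"]}

```bash
mkdir -p pics; ls
python3 - <<'E'
from workcell import observe, cams, env
import cv2
s=observe();print(s['time_s'],s['ee_pos'],s['eef_rot'],s['gripper_width'],env.pinch_z)
for n in ['scene','top','wrist']:
    im=cams.read_camera(n);cv2.imwrite(f'pics/{n}0.png',im);print(n,cams.calibration(n))
E
```

```text
pics
0.0 [ 0.23337765 -0.55208619  0.1928878 ] [[ 3.89261745e-01 -5.64829683e-04  9.21127013e-01]
 [-9.21125362e-01  1.75143694e-03  3.89262121e-01]
 [-1.83316268e-03 -9.99998307e-01  1.61488455e-04]] 0.0927181767212172 0.0188
scene {'camera_matrix': array([[545.60625702,   0.        , 274.2002058 ],
       [  0.        , 545.60625702, 204.24160731],
       [  0.        ,   0.        ,   1.        ]]), 'dist': array([-0.10956816,  0.        ,  0.        ,  0.        ,  0.        ]), 'rvec': array([ 2.21596648,  1.05819492, -0.38713262]), 'tvec': array([-0.29340149, -0.20488624,  1.7096358 ])}
top {'camera_matrix': array([[494.1523736 ,   0.        , 286.86732058],
       [  0.        , 494.1523736 , 215.6924251 ],
       [  0.        ,   0.        ,   1.        ]]), 'dist': array([-0.18401777,  0.        ,  0.        ,  0.        ,  0.        ]), 'rvec': array([ 2.16627331, -2.10626668,  0.2026047 ]), 'tvec': array([-0.01878457,  0.43492811,  1.4470558 ])}
wrist {'camera_matrix': array([[360.54541043,   0.        , 281.41865096],
       [  0.        , 360.54541043, 213.41231876],
       [  0.        ,   0.        ,   1.        ]]), 'dist': array([0.02864748, 0.        , 0.        , 0.        , 0.        ]), 'hand_eye': array([[ 9.99999143e-01,  9.94082031e-04, -8.51774554e-04,
        -3.44389757e-04],
       [ 1.09816463e-03, -2.82845297e-01,  9.59164914e-01,
        -1.91917275e-01],
       [ 7.12568179e-04, -9.59165027e-01, -2.82846146e-01,
         7.75837191e-02],
       [ 0.00000000e+00,  0.00000000e+00,  0.00000000e+00,
         1.00000000e+00]])}
```

View pics/scene0.png

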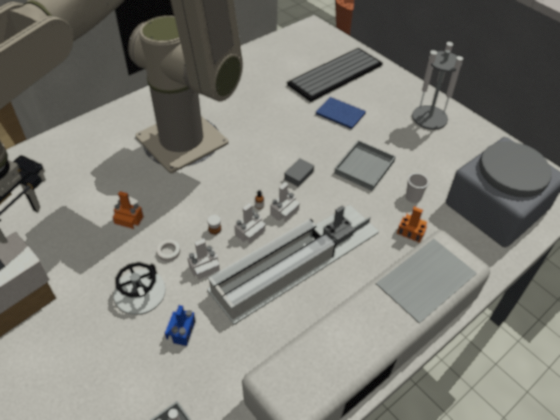

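View pics/top0.png

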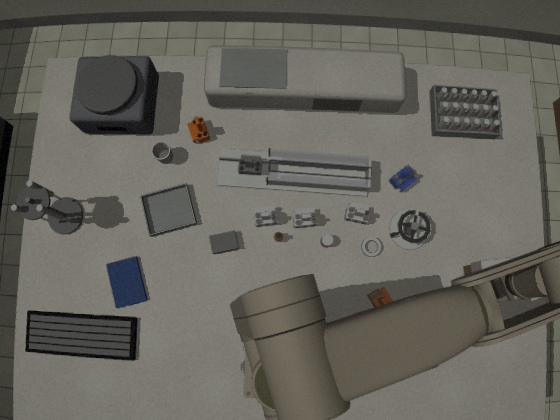

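View pics/wrist0.png

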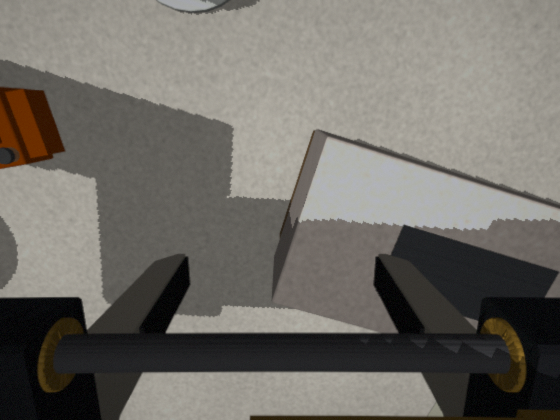

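```bash
cat > h.py <<'E'
from workcell import observe, cams, env, search_frame, regions_of, landmark_of
import cv2, numpy as np
def campose(n):
    c=cams.calibration(n);K,d=c['camera_matrix'],c['dist']
    if n=='wrist':
        s=observe();T=np.eye(4);T[:3,:3]=s['eef_rot'];T[:3,3]=s['ee_pos'];T=T@c['hand_eye'];R=T[:3,:3].T;t=-R@T[:3,3]
    else: R=cv2.Rodrigues(c['rvec'])[0];t=c['tvec']
    return K,d,R,t
def ray(P,px):
    K,d,R,t=P
    u=cv2.undistortPoints(np.array([[px]],float),K,d)[0,0]
    return -R.T@t, R.T@np.array([u[0],u[1],1])
def onz(P,px,z):
    o,v=ray(P,px);return o+v*(z-o[2])/v[2]
def proj(P,X):
    K,d,R,t=P
    return cv2.projectPoints(np.array(X,float).reshape(-1,1,3),cv2.Rodrigues(R)[0],t,K,d)[0][:,0]
def tri(rs):
    A=np.zeros((3,3));b=np.zeros(3)
    for o,v in rs:
        v=v/np.linalg.norm(v);M=np.eye(3)-np.outer(v,v);A+=M;b+=M@o
    return np.linalg.solve(A,b)
def crop(im,x0,y0,w,h,f,name): 
    cv2.imwrite(name,cv2.resize(im[y0:y0+h,x0:x0+w],None,fx=f,fy=f,interpolation=cv2.INTER_CUBIC))
def box(P,im,T,boxes,col):
    for (a,b,c,d_,e,f) in boxes:
        X=np.array([[x,y,z] for x in(a,b) for y in(c,d_) for z in(e,f)])
        Xw=X@T[:3,:3].T+T[:3,3];p=proj(P,Xw)
        for i in range(8):
            for j in range(i+1,8):
                if bin(i^j).count('1')==1: cv2.line(im,tuple(int(v*8) for v in p[i]),tuple(int(v*8) for v in p[j]),col,1,cv2.LINE_AA,3)
def pose(x,y,z,yaw):
    T=np.eye(4);c,s=np.cos(yaw),np.sin(yaw);T[:2,:2]=[[c,-s],[s,c]];T[:3,3]=[x,y,z];return T
RACK=[(-.018,.018,-.035,.035,0,.044),(-.006,.006,-.013,.013,.044,.104),(.030,.035,-.03,.03,.006,.035)]
E
python3 - <<'E'
from h import *
t=cams.read_camera('top');s=cams.read_camera('scene')
crop(t,190,120,260,195,3,'pics/t1.png');crop(s,90,160,320,200,2.5,'pics/s1.png')
D={n:campose(n) for n in('top','scene')}
for th,z in [('rack_a',0),('old_rack',.01),('feeder',0),('rail_top',.035),('chamber_end',.01),('tray',0),('wheel_base',0),('wheel_mark',.064),('jar',0),('dropper',0),('slide_box',0),('tape',0),('beaker',0)]:
    for n in('top','scene'):
        for r in landmark_of(th,n)[:7]:
            print(th,n,round(r['confidence'],2),np.round(r['centre'],1),np.round(onz(D[n],r['centre'],z),4)[:2])
E
```

```text
rack_a top 0.92 [356.3 217.9] [ 0.4415 -0.2224]
rack_a top 0.78 [375.8 297.7] [ 0.1971 -0.2839]
rack_a top 0.7 [266.1 221.9] [0.4208 0.0563]
rack_a top 0.64 [303.7 219.7] [ 0.431  -0.0592]
rack_a top 0.64 [401.5 175.8] [ 0.5815 -0.3678]
rack_a scene 0.93 [278. 213.] [0.4269 0.0442]
rack_a scene 0.77 [185.4 330.2] [ 0.5708 -0.3554]
rack_a scene 0.73 [131.5 216.8] [ 0.1848 -0.2809]
rack_a scene 0.68 [204.  265.7] [ 0.4457 -0.2164]
rack_a scene 0.64 [247.2 235.7] [ 0.4371 -0.0708]
old_rack top 0.89 [248.  167.1] [0.5907 0.1185]
old_rack top 0.83 [204.8 133.4] [0.6983 0.2612]
old_rack scene 0.9 [410.5 233. ] [0.7108 0.2718]
old_rack scene 0.78 [336.2 234.8] [0.5892 0.1111]
old_rack scene 0.45 [143.1 292.3] [ 0.4246 -0.382 ]
feeder top 0.74 [272.2 172.4] [0.5785 0.0426]
feeder scene 0.91 [319.7 245.3] [0.5824 0.0589]
feeder scene 0.56 [278.8 214.1] [0.4313 0.0434]
rail_top top 0.89 [245.9 158.9] [0.6098 0.1244]
rail_top top 0.59 [252.4 166.3] [0.5867 0.1033]
rail_top scene 0.91 [353.2 229.8] [0.618  0.1421]
rail_top scene 0.74 [138.3 290.5] [ 0.4295 -0.3932]
chamber_end top 0.82 [362.3 17
[... 555 characters left out ...]
.4525 -0.391 ]
wheel_mark scene 0.85 [139.6 289.8] [ 0.4491 -0.395 ]
wheel_mark scene 0.62 [219.7 228.9] [ 0.4169 -0.1414]
wheel_mark scene 0.19 [206.2 266. ] [ 0.4904 -0.2338]
jar scene 0.54 [217.6 230.3] [ 0.3726 -0.1219]
dropper top 0.63 [279.8 235.8] [0.3789 0.013 ]
dropper scene 0.73 [335.  234.1] [0.5803 0.1164]
dropper scene 0.45 [259.5 207. ] [0.3775 0.0178]
slide_box top 0.45 [267.1 223. ] [0.4174 0.0531]
slide_box scene 0.85 [299.4 176. ] [0.3555 0.1847]
tape top 0.74 [370.7 245.4] [ 0.3568 -0.2675]
tape top 0.46 [247.2 168.1] [0.5902 0.1216]
tape scene 0.71 [167.9 254. ] [ 0.3564 -0.2692]
beaker top 0.56 [163.7 155.1] [0.6264 0.3905]
beaker scene 0.59 [414.9 195.9] [0.6234 0.3932]
```

View pics/t1.png

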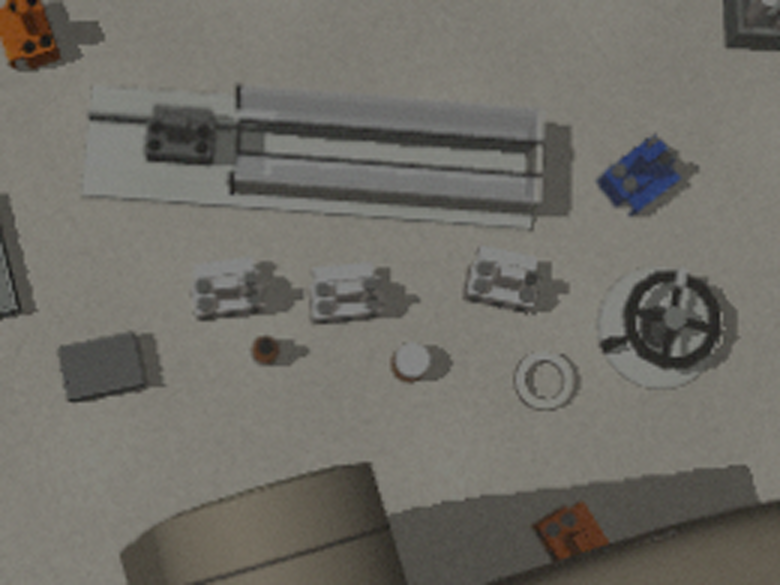

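View pics/s1.png

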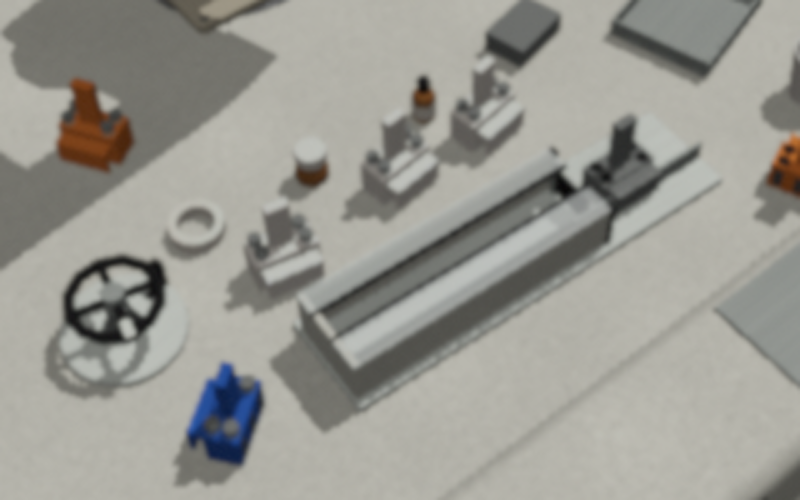

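```bash
cat > mv.py <<'E'
import sys,numpy as np
from h import *
from scipy.spatial.transform import Rotation as Ro
# usage: mv.py x y z yawdeg  (tool x yaw; tool y down) -> shift/turn units
x,y,z,yaw=map(float,sys.argv[1:5])
s=observe();R=s['eef_rot'];c,sn=np.cos(np.radians(yaw)),np.sin(np.radians(yaw))
G=np.array([[c,0,-sn],[sn,0,c],[0,-1,0]])
print('t',round(s['time_s'],2),'pos',np.round(s['ee_pos'],4),'F',np.round(s['force'],1),'w',round(s['gripper_width'],4))
print('shift',np.round(R.T@(np.array([x,y,z])-s['ee_pos'])/.3,4),'turn',np.round(Ro.from_matrix(R.T@G).as_rotvec()/(np.pi/4),4))
E
python3 mv.py 0.35 -0.35 0.36 -22; python3 -c "
from workcell import observe
print(observe()['force'])"
```

```text
t 1.55 pos [ 0.2336 -0.5527  0.1939] F [0.1 0.3 0.2] w 0.0929
shift [-0.4712 -0.5536  0.6205] turn [-0.0000e+00 -1.0021e+00 -1.0000e-04]
[0.10986372 0.25028639 0.15495702]
```

carry_out --steps '[-0.47,-0.55,0.62,0,-1,0,-1,-0.47,-0.55,0.62,0,-1,0,-1,-0.47,-0.55,0.62,0,-1,0,-1,-0.47,-0.55,0.62,0,-1,0,-1,-0.47,-0.55,0.62,0,-1,0,-1,-0.47,-0.55,0.62,0,-1,0,-1]'

```text
time_s: 2.3
ee_pos: [0.3516, -0.3497, 0.3617]
eef_rot: [[0.928, 0.003, 0.373], [-0.373, -0.004, 0.928], [0.004, -1.0, -0.002]]
force: [-0.7, -0.4, -0.0]
gripper_width: 0.093
```

```bash
python3 mv.py 0.46 -0.1 0.36 0
```

```text
t 2.3 pos [ 0.3516 -0.3497  0.3617] F [-0.7 -0.4 -0. ] w 0.093
shift [0.0246 0.0037 0.9071] turn [ 0.0038 -0.4871  0.0051]
```

carry_out --steps '[0.02,0,0.9,0,-0.49,0,-1,0.02,0,0.9,0,-0.49,0,-1,0.02,0,0.9,0,-0.49,0,-1,0.02,0,0.9,0,-0.49,0,-1,0.02,0,0.9,0,-0.49,0,-1,0.02,0,0.9,0,-0.49,0,-1]'

```text
time_s: 3.05
ee_pos: [0.4572, -0.102, 0.3575]
eef_rot: [[1.0, -0.002, -0.001], [0.001, 0.0, 1.0], [-0.002, -1.0, 0.0]]
force: [-0.7, -0.8, -1.0]
gripper_width: 0.0929
```

```bash
python3 - <<'E'
from h import *
P=campose('wrist');im=cams.read_camera('wrist');cv2.imwrite('pics/w1.png',im);print(observe()['ee_pos'])
for th,z in [('rack_a',0),('old_rack',.01),('feeder',0),('rail_top',.035),('chamber_end',.01)]:
        for r in landmark_of(th,'wrist')[:7]:
            print(th,round(r['confidence'],2),np.round(r['centre'],1),np.round(onz(P,r['centre'],z),4)[:2])
E
python3 mv.py .55 .15 .33 0
```

```text
[ 0.45688936 -0.10296226  0.35769537]
rack_a 0.71 [349.8 311.6] [ 0.573  -0.3604]
rack_a 0.64 [260.3 135.4] [ 0.4235 -0.0635]
rack_a 0.64 [116.5 273.6] [ 0.1815 -0.2894]
rack_a 0.59 [274.  238.1] [ 0.4432 -0.2264]
rack_a 0.5 [222.7 178.2] [ 0.3645 -0.1282]
feeder 0.65 [370.3  46.3] [0.5782 0.0573]
chamber_end 0.79 [354.7 252. ] [ 0.573  -0.2461]
t 3.35 pos [ 0.4568 -0.1037  0.3587] F [ 0.7  0.5 -0.1] w 0.093
shift [0.3083 0.0956 0.8465] turn [ 0.0002 -0.0036 -0.0004]
```

View pics/w1.png

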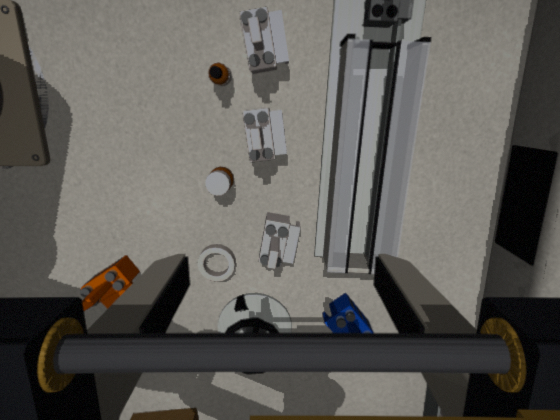

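carry_out --steps '[0.2,0,0.83,0,0,0,-1,0.2,0,0.83,0,0,0,-1,0.2,0,0.83,0,0,0,-1,0.2,0,0.83,0,0,0,-1,0.2,0,0.83,0,0,0,-1,0.2,0,0.83,0,0,0,-1]'

```text
time_s: 4.1
ee_pos: [0.5174, 0.146, 0.3587]
eef_rot: [[1.0, -0.0, 0.0], [-0.0, -0.001, 1.0], [-0.0, -1.0, -0.001]]
force: [-0.6, -0.5, -0.3]
gripper_width: 0.0932
```

Run:
```python
from h import *
P=campose('wrist');im=cams.read_camera('wrist');np.save('w2.npy',im);import pickle;pickle.dump(P,open('w2.pkl','wb'));cv2.imwrite('pics/w2.png',im);print(observe()['ee_pos'])
for th,z in [('rack_a',0),('old_rack',.01),('feeder',0),('rail_top',.035),('chamber_end',.01),('tray',0)]:
        for r in landmark_of(th,'wrist')[:7]:
            print(th,round(r['confidence'],2),np.round(r['centre'],1),np.round(onz(P,r['centre'],z),4)[:2])
```

```text
[0.51741989 0.14525302 0.35891166]
rack_a 0.98 [229.7 282.8] [ 0.4287 -0.0592]
rack_a 0.7 [239.1 367. ] [ 0.4394 -0.227 ]
rack_a 0.63 [226.4 217. ] [0.428  0.0567]
old_rack 0.71 [415.1  70.5] [0.7015 0.2726]
old_rack 0.67 [322.6 183.4] [0.5786 0.1133]
feeder 0.71 [321.4 219.5] [0.5798 0.0525]
rail_top 0.9 [343.  176.7] [0.6049 0.1283]
rail_top 0.7 [226.  216.5] [0.4331 0.0681]
chamber_end 0.61 [311.2 380.6] [ 0.5694 -0.2475]
```

View pics/w2.png

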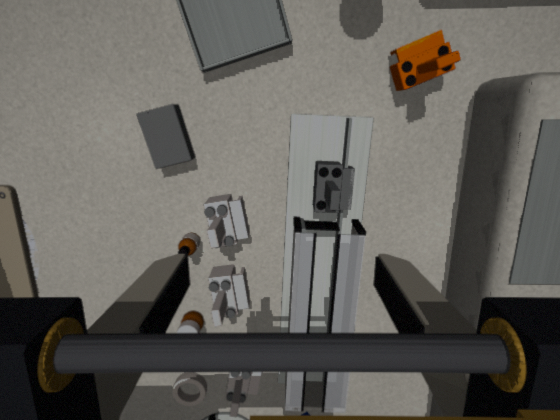

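Run:
```python
from h import *
w2=np.load('w2.npy');w1=cv2.imread('pics/w1.png')
crop(w2,270,100,130,145,5,'pics/c1.png')
crop(w1,240,0,200,290,2.05,'pics/c2.png')
```

```text
(no output)
```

View pics/c1.png

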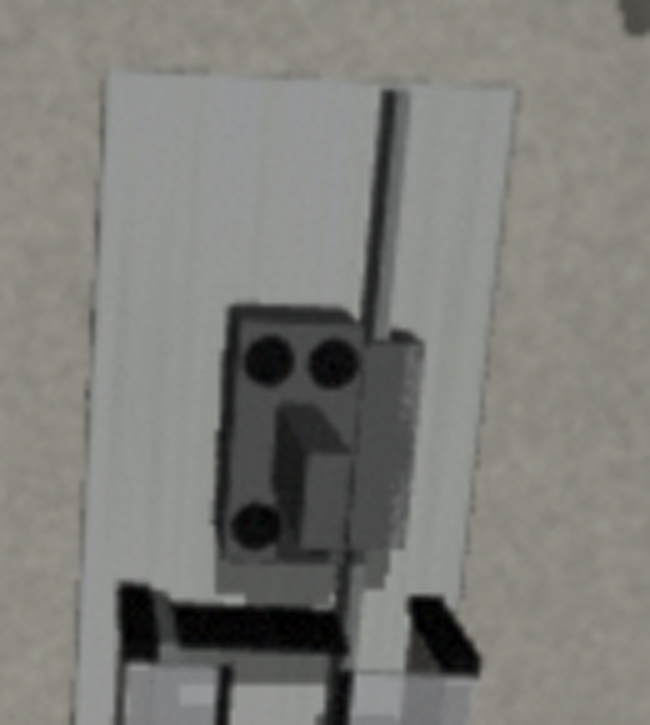

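View pics/c2.png

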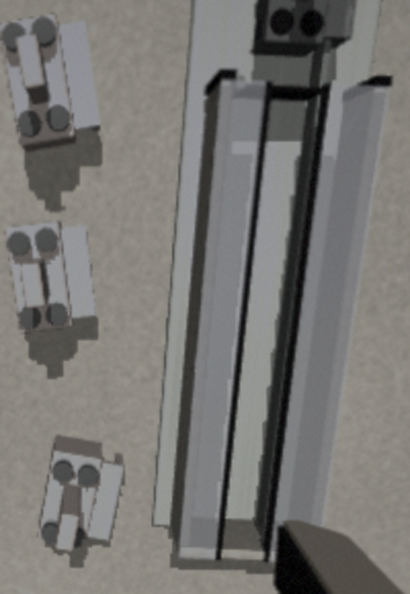

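```bash
cat > ff.py <<'E'
from h import *
import pickle
P2=pickle.load(open('w2.pkl','rb'))
# w1 pose
c=cams.calibration('wrist');T=np.eye(4);T[:3,:3]=np.array([[1,-.002,-.001],[.001,0,1],[-.002,-1,0]]);T[:3,3]=[.4569,-.103,.3577]
T=T@c['hand_eye'];R=T[:3,:3].T;P1=(c['camera_matrix'],c['dist'],R,-R@T[:3,3])
E
python3 - <<'E'
from ff import *
for n,P,p,z in [('slotmid y0',P1,(384.1,41.5),.07),('slotmid yend',P1,(358.8,272.2),.07),('slotL0',P1,(369.8,41.5),.07),('slotR0',P1,(398.5,41.5),.07),
 ('railend',P2,(350.4,118.2),.035),('deckL',P2,(291.4,114.4),.01),('deckR',P2,(373.4,118),.01),('rail near door top',P2,(270+345/5,100+600/5),.035)]:
    print(n,np.round(onz(P,p,z),4))
t=campose('top')
for n,p,z in [('deckL',(190+83/3,120+195/3),.01),('deckR',(190+92/3,120+86/3),.01),('deckL end',(190+533/3,120+228/3),.01)]:
    print('top',n,np.round(onz(t,p,z),4))
E
```

```text
slotmid y0 [0.5785 0.0511 0.07  ]
slotmid yend [ 0.5676 -0.254   0.07  ]
slotL0 [0.5613 0.0512 0.07  ]
slotR0 [0.5958 0.051  0.07  ]
railend [0.611  0.2099 0.035 ]
deckL [0.5302 0.2146 0.01  ]
deckR [0.6487 0.2093 0.01  ]
rail near door top [0.6021 0.0627 0.035 ]
top deckL [0.5306 0.2104 0.01  ]
top deckR [0.6486 0.2075 0.01  ]
top deckL end [ 0.5099 -0.2565  0.01  ]
```

```bash
python3 - <<'E'
from ff import *
print(onz(P2,(270+327/5,100+500/5),.114))
im=np.load('w2.npy')
OLD=[(-.018,.018,-.035,.035,0,.038),(-.006,.006,-.013,.013,.038,.104),(.030,.035,-.03,.03,.006,.035)]
F=[(-.037,.046,-.3,0,.01,.066),(.022,.026,0,.158,.01,.035),(-.015,.015,-.3,0,.07,.0701)]
T=pose(.580,.0515,0,np.radians(-2.2))
box(P2,im,T,F,(0,255,0));x,y,_=onz(P2,(270+327/5,100+500/5),.114)
box(P2,im,pose(x,y,.01,np.radians(-2.2)),OLD,(0,0,255))
crop(im,270,100,130,145,5,'pics/c3.png')
w1=cv2.imread('pics/w1.png');box(P1,w1,T,F,(0,255,0));crop(w1,240,0,200,290,2.05,'pics/c4.png')
E
python3 mv.py .583 .115 .16 -2.2
```

```text
[0.5832548  0.11370838 0.114     ]
t 4.45 pos [0.5174 0.1454 0.3592] F [-0.3 -0.2 -0.8] w 0.0927
shift [ 0.2185  0.6643 -0.1008] turn [-0.      0.0457  0.0007]
```

View pics/c3.png

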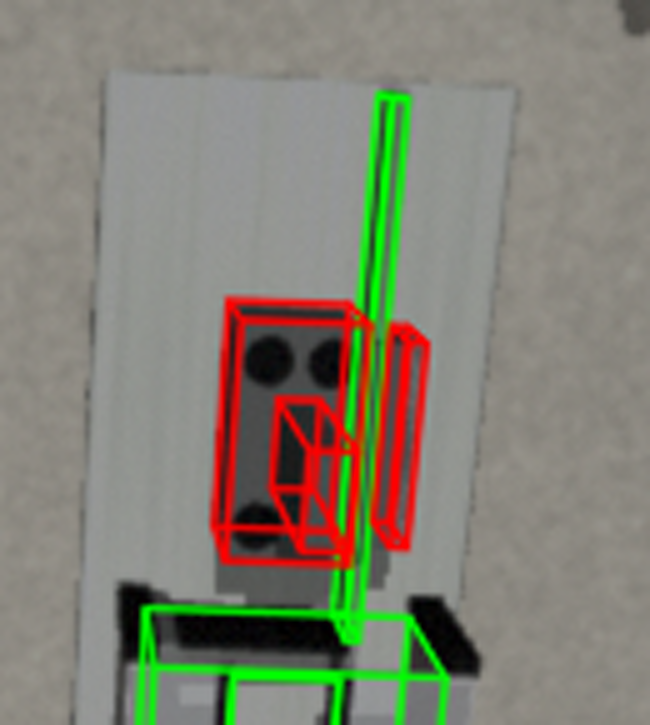

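View pics/c4.png

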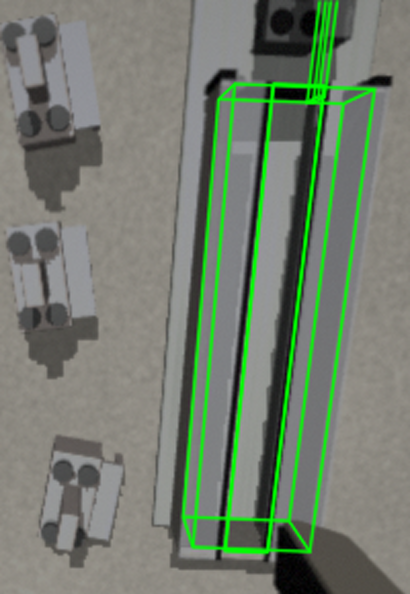

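carry_out --steps '[0.218,0.6,-0.105,0,0.05,0,-1,0.218,0.6,-0.105,0,0.05,0,-1,0.218,0.6,-0.105,0,0.05,0,-1,0.218,0.6,-0.105,0,0.05,0,-1,0.218,0.6,-0.105,0,0.05,0,-1]'

```text
time_s: 5.08
ee_pos: [0.5829, 0.1148, 0.1803]
eef_rot: [[0.999, 0.0, 0.041], [-0.041, 0.0, 0.999], [0.0, -1.0, 0.0]]
force: [1.3, -0.9, 1.0]
gripper_width: 0.0931
```

```bash
python3 - <<'E'
from h import *
P=campose('wrist');im=cams.read_camera('wrist')
OLD=[(-.018,.018,-.035,.035,0,.038),(-.006,.006,-.013,.013,.038,.104),(.030,.035,-.03,.03,.006,.035)]
F=[(-.037,.046,-.3,0,.01,.066),(.022,.026,0,.158,.01,.035),(-.015,.015,-.3,0,.07,.0701)]
box(P,im,pose(.579,.0515,0,np.radians(-2.2)),F,(0,255,0))
box(P,im,pose(.582,.113,.01,np.radians(-2.2)),OLD,(0,0,255))
cv2.imwrite('pics/w3.png',im)
E
python3 mv.py .582 .113 .07 -2.2
```

```text
t 5.12 pos [0.5837 0.1152 0.1819] F [-0.1 -0.2  1.1] w 0.093
shift [-0.0065  0.3728 -0.0078] turn [-0.0009 -0.0023  0.0042]
```

View pics/w3.png

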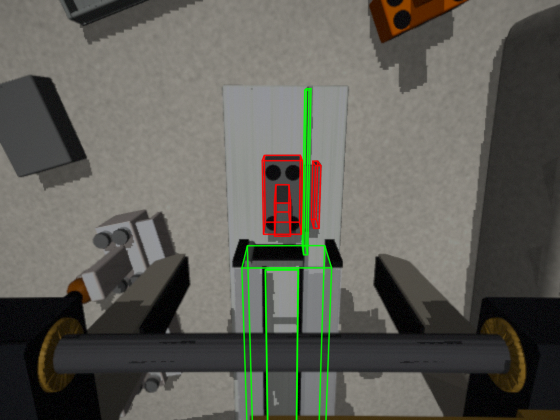

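carry_out --squeeze 25 --steps '[-0.005,0.36,-0.007,0,0,0,-1,-0.005,0.36,-0.007,0,0,0,-1,-0.005,0.36,-0.007,0,0,0,1,-0.005,0.36,-0.007,0,0,0,1,-0.005,0.36,-0.007,0,0,0,1,-0.005,0.36,-0.007,0,0,0,1,-0.005,0.36,-0.007,0,0,0,1,-0.005,0.36,-0.007,0,0,0,1]'

```text
time_s: 6.12
ee_pos: [0.5812, 0.1129, 0.0711]
eef_rot: [[0.999, 0.0, 0.04], [-0.04, 0.0, 0.999], [0.0, -1.0, 0.0]]
force: [0.7, -0.5, -0.4]
gripper_width: 0.0374
```

```bash
python3 mv.py .58 .113 .16 -2.2
```

```text
t 6.12 pos [0.5812 0.1129 0.0711] F [ 0.7 -0.5 -0.4] w 0.0374
shift [-0.0038 -0.2963  0.0003] turn [-0.0001 -0.0021  0.0002]
```

Fingers still closing (37 mm); continue in place.

carry_out --steps '[0,0,0,0,0,0,1,0,0,0,0,0,0,1,0,0,0,0,0,0,1,0,0,0,0,0,0,1,0,0,0,0,0,0,1]'

```text
time_s: 6.75
ee_pos: [0.5809, 0.1128, 0.0707]
eef_rot: [[0.999, -0.001, 0.04], [-0.04, -0.0, 0.999], [-0.001, -1.0, -0.0]]
force: [0.5, 0.2, -1.8]
gripper_width: 0.0118
```

```bash
python3 - <<'E'
from h import *
P=campose('wrist');im=cams.read_camera('wrist');cv2.imwrite('pics/w4.png',im)
E
python3 mv.py .58 .113 .16 -2.2
```

```text
t 6.8 pos [0.5809 0.1129 0.0707] F [ 0.6  0.3 -2.4] w 0.0118
shift [-0.0031 -0.2977  0.0003] turn [ 0.     -0.0021 -0.0006]
```

View pics/w4.png

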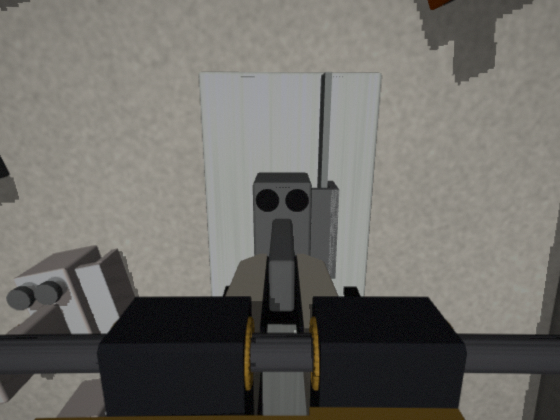

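carry_out --steps '[0,-0.1,0,0,0,0,1,0,-0.2,0,0,0,0,1,0,-0.27,0,0,0,0,1,0,-0.27,0,0,0,0,1]'

```text
time_s: 7.3
ee_pos: [0.5826, 0.113, 0.1541]
eef_rot: [[0.999, 0.004, 0.04], [-0.04, 0.0, 0.999], [0.004, -1.0, 0.001]]
force: [1.1, -0.8, -1.4]
gripper_width: 0.012
```

carry_out --steps '[-0.1,0,0.157,0,0,0,1,-0.2,0,0.314,0,0,0,1,-0.3,0,0.471,0,0,0,1,-0.4,0,0.628,0,0,0,1,-0.5,0,0.787,0,0,0,1,-0.5,0,0.787,0,0,0,1,-0.5,0,0.787,0,0,0,1]'

```text
time_s: 8.18
ee_pos: [0.4401, 0.3543, 0.1506]
eef_rot: [[0.999, -0.001, 0.039], [-0.039, -0.001, 0.999], [-0.001, -1.0, -0.002]]
force: [1.0, -0.3, -1.3]
gripper_width: 0.0115
```

```bash
python3 - <<'E'
from h import *
P=campose('wrist');im=cams.read_camera('wrist');cv2.imwrite('pics/w5.png',im)
t=cams.read_camera('top');s=cams.read_camera('scene')
crop(t,100,120,250,200,3,'pics/t5.png');crop(s,300,90,200,160,3,'pics/s5.png')
E
python3 mv.py .441 .355 .07 -2.2
```

```text
t 8.32 pos [0.4412 0.3535 0.1514] F [ 0.8 -0.1 -2.3] w 0.0117
shift [-0.0009  0.2712  0.0051] turn [ 0.0009 -0.0043 -0.0006]
```

View pics/w5.png

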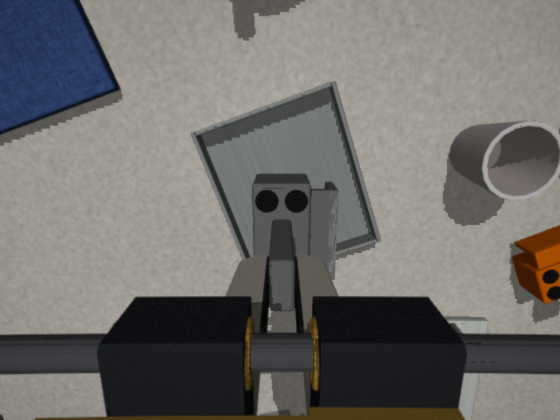

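View pics/s5.png

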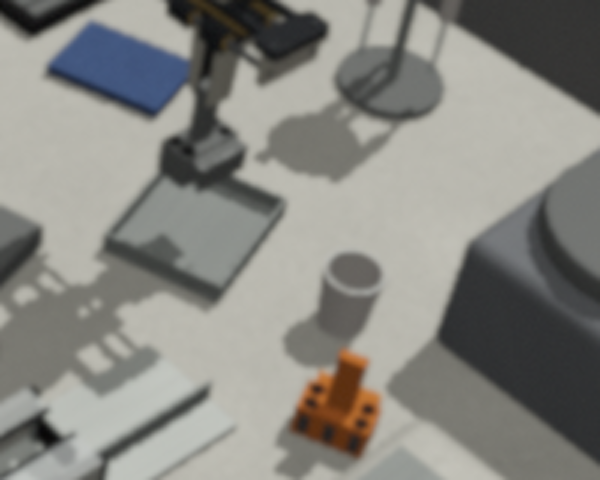

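Run:
```python
from h import *
P=campose('wrist');im=cv2.imread('pics/w5.png')
c=[onz(P,p,.025)[:2] for p in [(335,83),(194,133),(380,240)]];print(c,(c[1]+c[2])/2)
d=c[0]-c[1];print(np.degrees(np.arctan2(d[1],d[0])),np.linalg.norm(d),np.linalg.norm(c[0]-c[2]))
```

```text
[array([0.48818047, 0.44926476]), array([0.3669789 , 0.41377021]), array([0.53056385, 0.30882369])] [0.44877137 0.36129695]
16.32296048125113 0.1262920557100649 0.14669712376960045
```

carry_out --steps '[0,0,0.017,0,-0.2,0,1,0,0,0.017,0,-0.41,0,1,0,0.1,0.017,0,-0.41,0,1,0,0.18,0.017,0,-0.41,0,1,0,0.24,0.017,0,-0.41,0,1,0,0.27,0.017,0,-0.41,0,1,0,0.28,0.017,0,-0.41,0,1,0,0.28,0.017,0,-0.41,0,1]'

```text
time_s: 9.32
ee_pos: [0.4413, 0.3601, 0.0686]
eef_rot: [[0.961, 0.001, -0.278], [0.278, 0.001, 0.961], [0.001, -1.0, 0.0]]
force: [0.8, 0.6, -1.2]
gripper_width: 0.0118
```

```bash
python3 - <<'E'
from h import *
P=campose('wrist');im=cams.read_camera('wrist');cv2.imwrite('pics/w6.png',im)
E
python3 mv.py .441 .359 .065 16.3
```

```text
t 9.38 pos [0.4414 0.3602 0.0688] F [ 0.3  0.1 -1.1] w 0.0114
shift [-0.0025  0.0128 -0.0036] turn [-0.0005 -0.0032  0.0016]
```

View pics/w6.png

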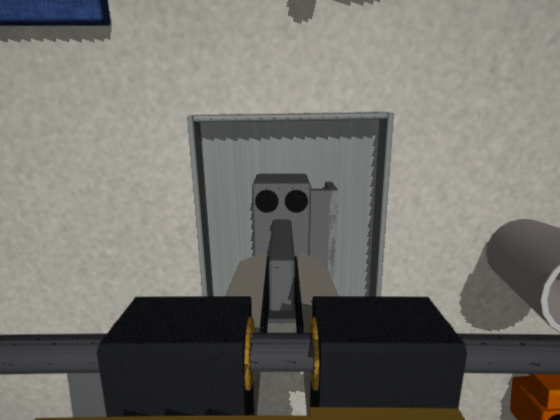

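carry_out --steps '[0,0.007,0,0,0,0,1,0,0.013,0,0,0,0,1,0,0.013,0,0,0,0,1]'

```text
time_s: 9.75
ee_pos: [0.4413, 0.3601, 0.0648]
eef_rot: [[0.96, 0.001, -0.278], [0.278, 0.001, 0.96], [0.001, -1.0, 0.0]]
force: [-1.2, -0.8, 3.9]
gripper_width: 0.0117
```

carry_out --steps '[0,0,0,0,0,0,-0.2,0,0,0,0,0,0,-0.2,0,0,0,0,0,0,-0.2,0,0,0,0,0,0,-0.2,0,-0.1,0,0,0,0,-0.2,0,-0.3,0,0,0,0,-0.2,0,-0.5,0,0,0,0,-0.2]'

```text
time_s: 10.62
ee_pos: [0.4404, 0.3596, 0.2152]
eef_rot: [[0.96, -0.001, -0.278], [0.278, -0.001, 0.96], [-0.001, -1.0, -0.0]]
force: [0.8, 0.6, -0.4]
gripper_width: 0.0556
```

```bash
python3 - <<'E'
from h import *
P=campose('wrist');im=cams.read_camera('wrist');cv2.imwrite('pics/w7.png',im)
E
python3 mv.py .44 .19 .30 0
```

```text
t 10.68 pos [0.4437 0.3619 0.2257] F [0.9 0.9 8.2] w 0.0559
shift [-0.1686 -0.2515 -0.546 ] turn [-0.0068  0.3592  0.0138]
```

View pics/w7.png

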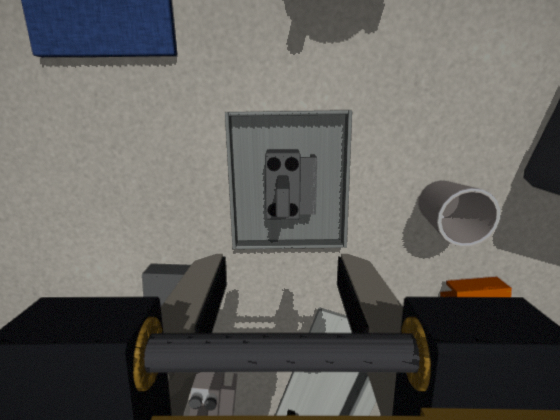

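carry_out --steps '[-0.17,-0.3,-0.6,0,0.36,0,-0.3,-0.17,-0.3,-0.6,0,0.36,0,-0.3,-0.17,-0.3,-0.6,0,0.36,0,-0.3,-0.17,-0.3,-0.6,0,0.36,0,-0.3,-0.17,-0.3,-0.6,0,0.36,0,-0.3]'

```text
time_s: 11.3
ee_pos: [0.4425, 0.1723, 0.3045]
eef_rot: [[1.0, 0.002, 0.003], [-0.003, 0.001, 1.0], [0.002, -1.0, 0.001]]
force: [-0.2, 0.8, -0.1]
gripper_width: 0.0602
```

```bash
cat > fit.py <<'E'
from h import *
from scipy.optimize import minimize
CAPS=[(-.017,.017,-.034,-.017,.044,.057),(-.017,.017,.017,.034,.044,.057)]
FULL=RACK[:2]+[(.018,.035,-.03,.03,.029,.035),RACK[2]]+CAPS
def mask(P,x,y,yaw,z=0,S=4):
    T=pose(x,y,z,yaw);m=np.zeros((420*S//1,560*S),np.uint8)
    for (a,b,c,d_,e,f) in FULL:
        X=np.array([[p,q,r] for p in(a,b) for q in(c,d_) for r in(e,f)])
        p=proj(P,X@T[:3,:3].T+T[:3,3])*S
        cv2.fillConvexPoly(m,cv2.convexHull(p.astype(np.int32)),1)
    return cv2.resize(m,(560,420),interpolation=cv2.INTER_AREA) if S==1 else cv2.resize(m.astype(np.float32),(560,420),interpolation=cv2.INTER_AREA)
def fit(P,reg,x,y,yaw=0,z=0):
    reg=reg.astype(np.float32)
    def f(v):
        m=mask(P,v[0],v[1],v[2]*5,z);i=np.minimum(m,reg).sum();return -i/(m.sum()+reg.sum()-i)
    best=None
    for y0 in(-.3,-.1,.1,.3):
        r=minimize(f,[x,y,y0/5],method='Nelder-Mead',options=dict(initial_simplex=[[x,y,y0/5],[x+.008,y,y0/5],[x,y+.008,y0/5],[x,y,y0/5+.02]],xatol=2e-4,fatol=1e-4))
        if best is None or r.fun<best.fun: best=r
    return best.x[0],best.x[1],np.degrees(best.x[2]*5),-best.fun
E
python3 - <<'E'
from fit import *
for n in ['wrist']:
    P=campose(n);im=cams.read_camera(n);o=im.copy()
    for r in regions_of('rack_a',n):
        x,y,_=onz(P,r['centre'],.03)
        c=im[r['pixels']].mean(0) if r['pixels'].any() else 0
        v=fit(P,r['pixels'],x,y)
        print(n,round(r['confidence'],2),np.round(r['centre']),np.round(c),np.round(v,4))
        box(P,o,pose(v[0],v[1],0,np.radians(v[2])),RACK,(0,0,255))
    cv2.imwrite(f'pics/fit_{n}.png',o)
E
python3 mv.py .42 .057 .16 0
```

```text
wrist 0.94 [275. 315.] [83. 84. 87.] [ 0.4237 -0.0488  5.6583  0.5829]
wrist 0.89 [287. 406.] [53. 56. 59.] [ 0.4444 -0.2213 -9.8501  0.8585]
wrist 0.61 [274. 253.] [117. 117. 118.] [0.4259 0.0584 9.0587 0.938 ]
t 11.4 pos [0.4417 0.1736 0.3029] F [-0.2  0.8 -0.2] w 0.0607
shift [-0.0715  0.4764 -0.3889] turn [-0.0004 -0.0007 -0.0018]
```

View pics/fit_wrist.png

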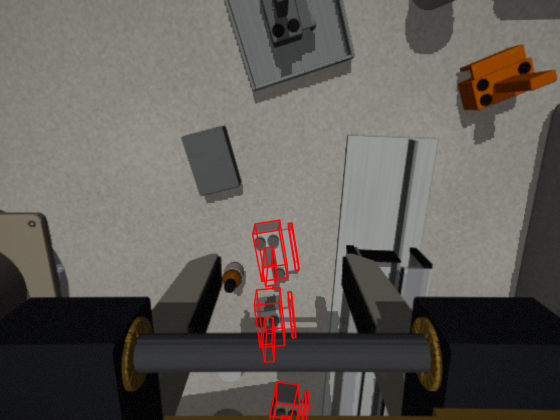

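carry_out --steps '[-0.052,0.2,-0.2,0,-0.2,0,-0.3,-0.052,0.4,-0.385,0,-0.2,0,-0.3,-0.052,0.52,-0.385,0,-0.2,0,-0.3,-0.052,0.52,-0.385,0,-0.2,0,-0.3,-0.052,0.52,-0.385,0,-0.2,0,-0.3]'

```text
time_s: 12.02
ee_pos: [0.426, 0.0584, 0.1479]
eef_rot: [[0.988, -0.002, -0.156], [0.156, 0.001, 0.988], [-0.001, -1.0, 0.001]]
force: [-0.3, -0.1, -0.8]
gripper_width: 0.0605
```

```bash
python3 - <<'E'
from fit import *
n='wrist';P=campose(n);im=cams.read_camera(n);o=im.copy()
for r in regions_of('rack_a',n)[:3]:
        x,y,_=onz(P,r['centre'],.03)
        v=fit(P,r['pixels'],x,y)
        print(n,round(r['confidence'],2),np.round(r['centre']),np.round(v,4))
        box(P,o,pose(v[0],v[1],0,np.radians(v[2])),RACK,(0,0,255))
cv2.imwrite(f'pics/w8.png',o)
E
python3 mv.py .426 .0585 .068 9
```

```text
wrist 0.96 [293. 198.] [0.4258 0.0584 9.7815 0.9462]
wrist 0.81 [268. 308.] [ 0.4243 -0.0601  7.6558  0.6649]
wrist 0.73 [266. 410.] [ 0.4453 -0.2218 -9.4982  0.711 ]
t 12.12 pos [0.4278 0.0586 0.1502] F [0.6 0.  0.8] w 0.0605
shift [-0.0068  0.274   0.0006] turn [-0.0001  0.0009  0.0037]
```

View pics/w8.png

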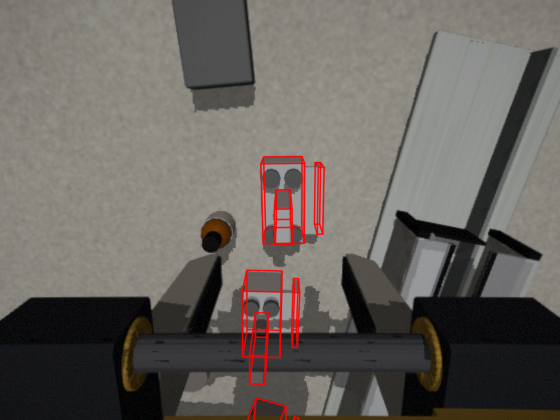

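carry_out --squeeze 25 --steps '[-0.002,0.15,0,0,-0.01,0,-0.3,-0.002,0.27,0,0,-0.01,0,-0.3,-0.002,0.27,0,0,-0.01,0,0.5,-0.002,0.27,0,0,-0.01,0,1,-0.002,0.27,0,0,-0.01,0,1,-0.002,0.27,0,0,-0.01,0,1,-0.002,0.27,0,0,-0.01,0,1,-0.002,0.27,0,0,-0.01,0,1]'

```text
time_s: 13.12
ee_pos: [0.4262, 0.0572, 0.0675]
eef_rot: [[0.987, 0.001, -0.163], [0.163, 0.0, 0.987], [0.001, -1.0, -0.0]]
force: [1.4, 1.1, 2.4]
gripper_width: 0.0116
```

carry_out --steps '[0,0,0,0,0,0,1,0,0,0,0,0,0,1]'

```text
time_s: 13.38
ee_pos: [0.4262, 0.0572, 0.0675]
eef_rot: [[0.987, 0.001, -0.163], [0.163, 0.0, 0.987], [0.001, -1.0, -0.0]]
force: [0.4, 0.1, 3.8]
gripper_width: 0.0116
```

```bash
python3 mv.py .426 .0585 .16 9
```

```text
t 13.38 pos [0.4262 0.0572 0.0675] F [0.4 0.1 3.8] w 0.0116
shift [ 3.000e-04 -3.083e-01  4.200e-03] turn [0.0001 0.009  0.0013]
```

carry_out --steps '[0,-0.1,0.004,0,0,0,1,0,-0.2,0.004,0,0,0,1,0,-0.3,0.05,0,0,0,1,0.1,-0.3,0.15,0,0,0,1,0.2,-0.3,0.224,0,0.258,0,1,0.4,-0.3,0.224,0,0.258,0,1,0.567,-0.3,0.224,0,0.258,0,1,0.567,-0.3,0.224,0,0.258,0,1]'

```text
time_s: 14.38
ee_pos: [0.5831, 0.1512, 0.1531]
eef_rot: [[0.999, -0.006, 0.039], [-0.039, -0.001, 0.999], [-0.006, -1.0, -0.001]]
force: [0.2, 0.1, -1.6]
gripper_width: 0.0116
```

```bash
cat > look.py <<'E'
import sys
from fit import *
n='wrist';P=campose(n);im=cams.read_camera(n)
s=observe();yaw=np.arctan2(s['eef_rot'][1,0],s['eef_rot'][0,0])
F=[(-.037,.046,-.3,0,.01,.066),(.022,.026,0,.158,.01,.035),(-.015,.015,-.3,0,.07,.0701)]
o=im.copy()
box(P,o,pose(.579,.0515,0,np.radians(-2.2)),F,(0,255,0))
zb=s['ee_pos'][2]-.0675
T=pose(s['ee_pos'][0],s['ee_pos'][1],zb,yaw)
box(P,o,T,RACK[:1]+RACK[2:],(0,0,255))
crop(o,140,60,280,210,2.8,sys.argv[1])
crop(im,140,60,280,210,2.8,sys.argv[1][:-4]+'r.png')
E
python3 look.py pics/w9.png
python3 mv.py .5828 .1514 .0776 -2.2
```

```text
t 14.43 pos [0.5818 0.1511 0.154 ] F [-0.9 -0.4 -1.9] w 0.0118
shift [0.0045 0.2546 0.0013] turn [ 0.0015 -0.0002 -0.0068]
```

View pics/w9.png

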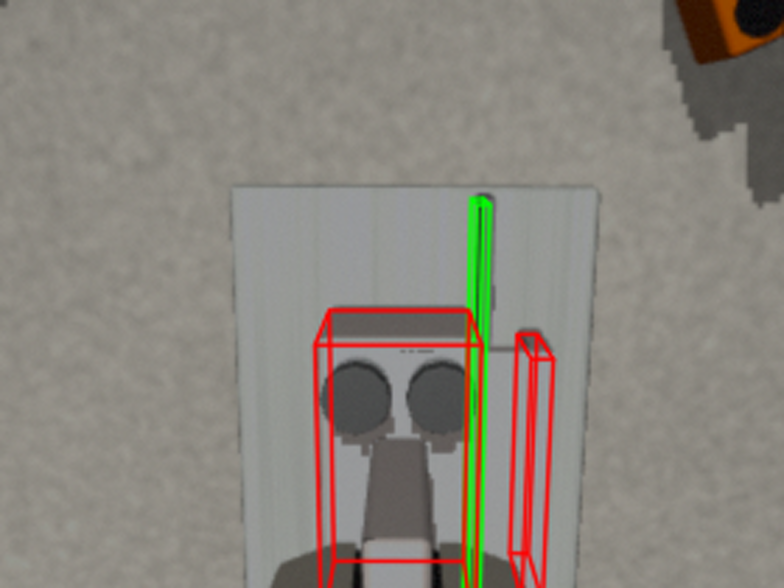

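carry_out --steps '[0.003,0.08,0,0,0,0,1,0.003,0.13,0,0,0,0,1,0.003,0.16,0,0,0,0,1,0.003,0.19,0,0,0,0,1,0.003,0.19,0,0,0,0,1]'

```text
time_s: 15.05
ee_pos: [0.5829, 0.1512, 0.0996]
eef_rot: [[0.999, -0.001, 0.038], [-0.038, -0.0, 0.999], [-0.001, -1.0, -0.0]]
force: [-0.1, 0.2, -2.3]
gripper_width: 0.0115
```

```bash
python3 look.py pics/w10.png
python3 mv.py .5828 .1514 .0776 -2.2
```

```text
t 15.1 pos [0.5834 0.1513 0.1002] F [-0.3 -0.  -2.1] w 0.0116
shift [-0.0019  0.0753  0.0003] turn [-0.     -0.0001  0.    ]
```

View pics/w10r.png

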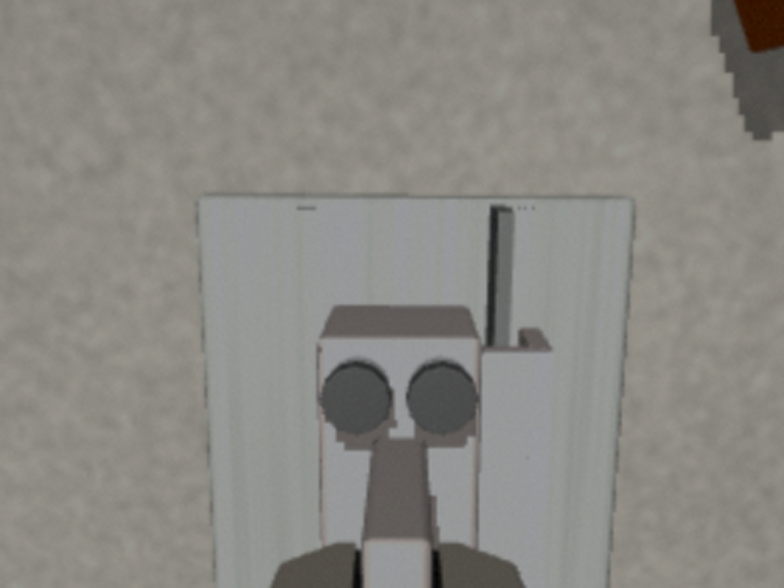

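carry_out --steps '[0.002,0.03,0,0,0,0,1,0.002,0.05,0,0,0,0,1,0.002,0.065,0,0,0,0,1,0.002,0.074,0,0,0,0,1,0.002,0.074,0,0,0,0,1]'

```text
time_s: 15.72
ee_pos: [0.5842, 0.1513, 0.0779]
eef_rot: [[0.999, 0.0, 0.038], [-0.038, 0.0, 0.999], [0.0, -1.0, 0.0]]
force: [0.3, 0.1, -0.5]
gripper_width: 0.0122
```

```bash
python3 look.py pics/w11.png
python3 mv.py .5828 .1514 .0776 -2.2
```

```text
t 15.78 pos [0.5841 0.1513 0.0779] F [-1.   0.1 -2. ] w 0.0118
shift [-0.0044  0.0011  0.0003] turn [ 0.     -0.      0.0002]
```

View pics/w11r.png

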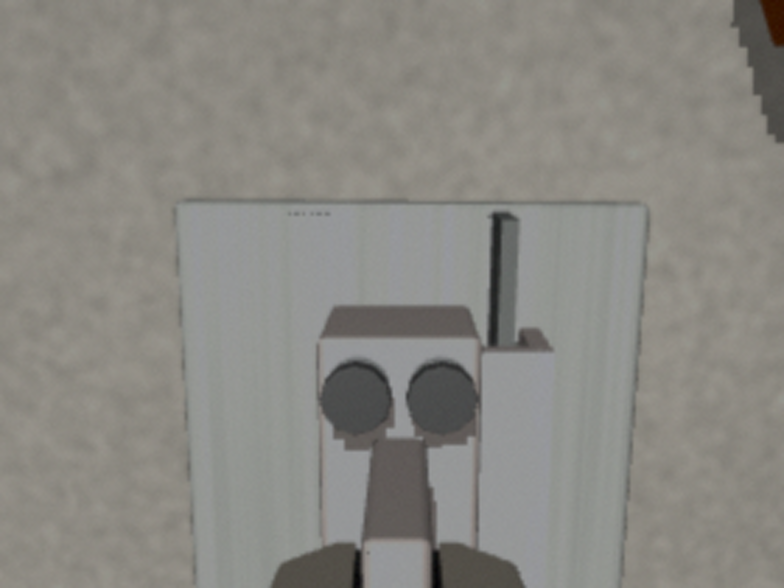

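carry_out --steps '[0,0.001,-0.05,0,0,0,1,0,0.001,-0.1,0,0,0,1,0,0.001,-0.15,0,0,0,1,0,0.001,-0.2,0,0,0,1,0,0.001,-0.25,0,0,0,1,0,0.001,-0.3,0,0,0,1,0,0.001,-0.35,0,0,0,1,0,0.001,-0.4,0,0,0,1]'

```text
time_s: 16.77
ee_pos: [0.5794, 0.0303, 0.0776]
eef_rot: [[0.999, 0.0, 0.039], [-0.039, 0.0, 0.999], [0.0, -1.0, 0.0]]
force: [0.1, 2.3, 2.0]
gripper_width: 0.0117
```

```bash
cat > fr.py <<'E'
from h import *
s=observe();d=s['ee_pos'][:2]-[.579,.0515];a=np.radians(-2.2)
print('feeder x,y mm',np.round(1e3*np.array([d[0]*np.cos(a)+d[1]*np.sin(a),-d[0]*np.sin(a)+d[1]*np.cos(a)]),1),'F',np.round(s['force'],1))
E
python3 fr.py;python3 look.py pics/w12.png
```

```text
feeder x,y mm [  1.2 -21.1] F [0.1 2.3 2. ]
```

View pics/w12r.png

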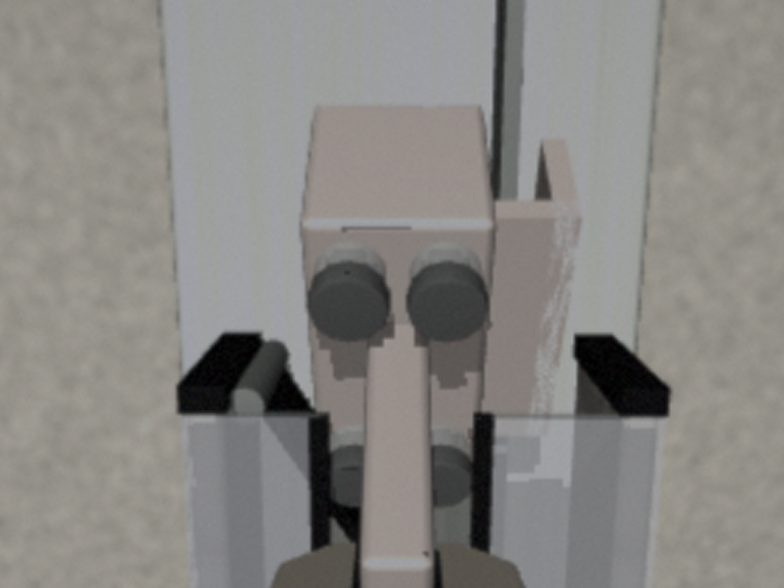

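carry_out --steps '[-0.003,0,-0.05,0,0,0,1,-0.005,0,-0.1,0,0,0,1,-0.005,0,-0.15,0,0,0,1,-0.005,0,-0.2,0,0,0,1,-0.005,0,-0.25,0,0,0,1,-0.005,0,-0.3,0,0,0,1,-0.005,0,-0.35,0,0,0,1,-0.005,0,-0.4,0,0,0,1]'

```text
time_s: 17.82
ee_pos: [0.5734, -0.0899, 0.0778]
eef_rot: [[0.999, 0.0, 0.039], [-0.039, -0.0, 0.999], [0.0, -1.0, -0.0]]
force: [0.2, -0.1, -1.1]
gripper_width: 0.0003
```

```bash
python3 fr.py;python3 look.py pics/w13.png
```

```text
feeder x,y mm [  -0.2 -141.5] F [ 0.2 -0.1 -1.1]
```

View pics/w13r.png

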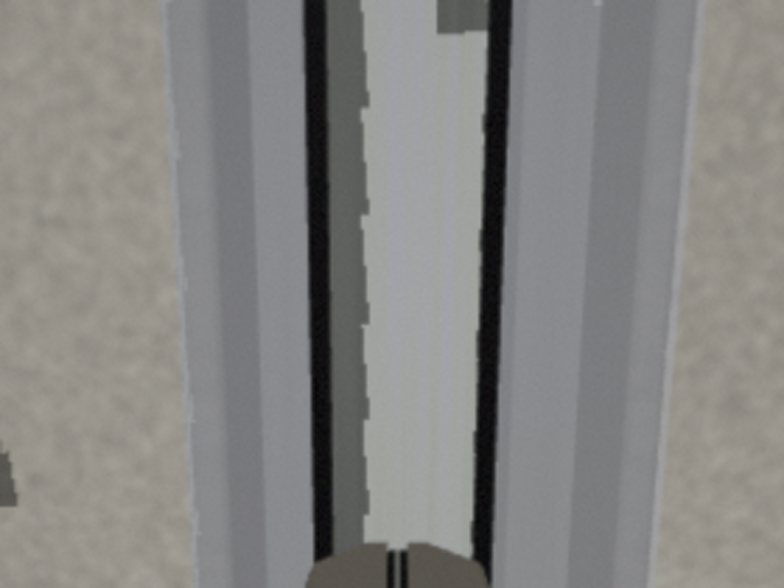

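Run:
```python
from h import *
t=cams.read_camera('top');s=cams.read_camera('scene')
crop(t,190,120,260,195,3,'pics/t14.png');crop(s,180,180,220,150,3.5,'pics/s14.png')
```

```text
(no output)
```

View pics/s14.png

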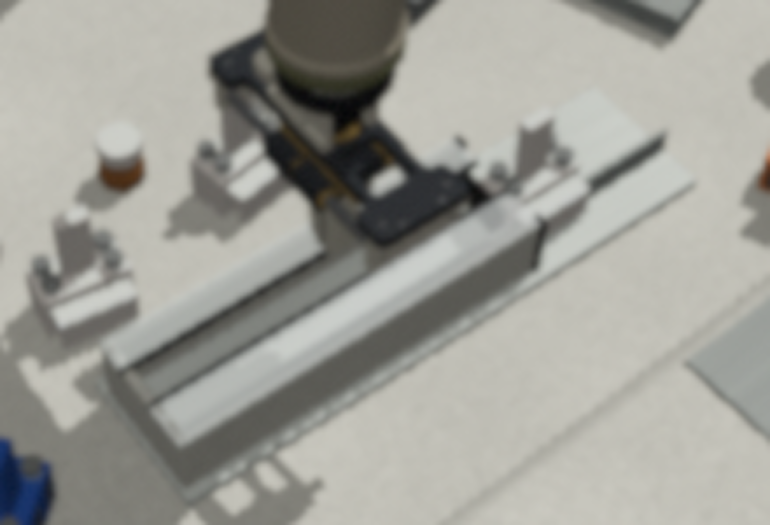

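View pics/t14.png

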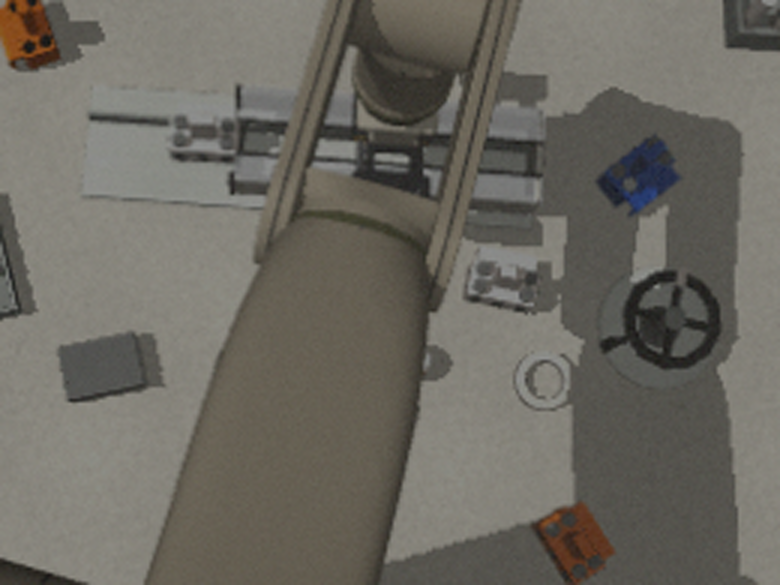

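carry_out --steps '[0,-0.2,0,0,0,0,0,0,-0.35,0,0,0,0,-0.3,0,-0.35,0.2,0,0,0,-0.3,0,-0.35,0.4,0,0,0,-0.3,0,-0.35,0.6,0,0,0,-0.3,0,-0.3,0.65,0,0,0,-0.3,0,-0.3,0.65,0,0,0,-0.3]'

```text
time_s: 18.85
ee_pos: [0.5794, 0.1072, 0.1655]
eef_rot: [[0.999, -0.003, 0.036], [-0.036, -0.001, 0.999], [-0.003, -1.0, -0.001]]
force: [-0.2, -0.2, -0.2]
gripper_width: 0.0598
```

```bash
python3 - <<'E'
from fit import *
n='wrist';P=campose(n);im=cams.read_camera(n);o=im.copy()
for r in regions_of('rack_a',n)[:4]:
        x,y,_=onz(P,r['centre'],.03)
        z=.01 if x>.52 else 0
        v=fit(P,r['pixels'],x,y,z=z)
        print(n,round(r['confidence'],2),np.round(r['centre']),np.round(v,4))
        box(P,o,pose(v[0],v[1],z,np.radians(v[2])),RACK,(0,0,255))
cv2.imwrite(f'pics/w15.png',o)
E
python3 fr.py
```

```text
wrist 0.87 [299. 217.] [ 0.5857  0.0875 -2.0061  0.9518]
feeder x,y mm [-0.6 53.8] F [-0.  -0.8 -0.7]
```

View pics/w15.png

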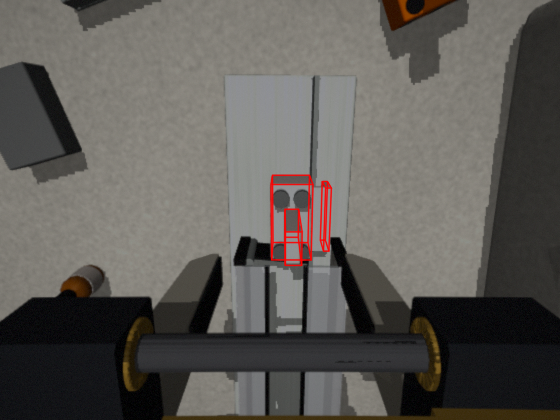

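```bash
python3 mv.py .5855 .0875 .0765 -2.2
```

```text
t 18.95 pos [0.5804 0.1052 0.167 ] F [-0.  -0.8 -0.7] w 0.0601
shift [ 0.0195  0.3017 -0.0582] turn [ 0.001  -0.0006 -0.0015]
```

carry_out --squeeze 55 --steps '[0.018,0.1,-0.06,0,0,0,-0.3,0.018,0.22,-0.06,0,0,0,-0.3,0.018,0.3,-0.06,0,0,0,-0.3,0.018,0.3,-0.06,0,0,0,1,0.018,0.3,-0.06,0,0,0,1,0.018,0.3,-0.06,0,0,0,1,0.018,0.3,-0.06,0,0,0,1,0.018,0.3,-0.06,0,0,0,1]'

```text
time_s: 19.95
ee_pos: [0.5858, 0.0883, 0.0781]
eef_rot: [[0.999, 0.001, 0.038], [-0.038, 0.0, 0.999], [0.001, -1.0, 0.0]]
force: [0.8, -0.5, 0.1]
gripper_width: 0.0151
```

carry_out --steps '[0,0,0,0,0,0,1,0,0,0,0,0,0,1]'

```text
time_s: 20.2
ee_pos: [0.586, 0.0883, 0.078]
eef_rot: [[0.999, 0.001, 0.038], [-0.038, 0.0, 0.999], [0.001, -1.0, 0.0]]
force: [1.0, -0.7, 2.5]
gripper_width: 0.0118
```

```bash
python3 fr.py;python3 look.py pics/w16.png;python3 mv.py .5855 .0875 .0765 -2.2
```

```text
feeder x,y mm [ 5.5 37. ] F [ 1.  -0.7  2.5]
t 20.25 pos [0.5859 0.0883 0.078 ] F [1.6 0.  2.4] w 0.0118
shift [-0.0013  0.0049 -0.0026] turn [-0.0001  0.0001  0.0011]
```

View pics/w16r.png

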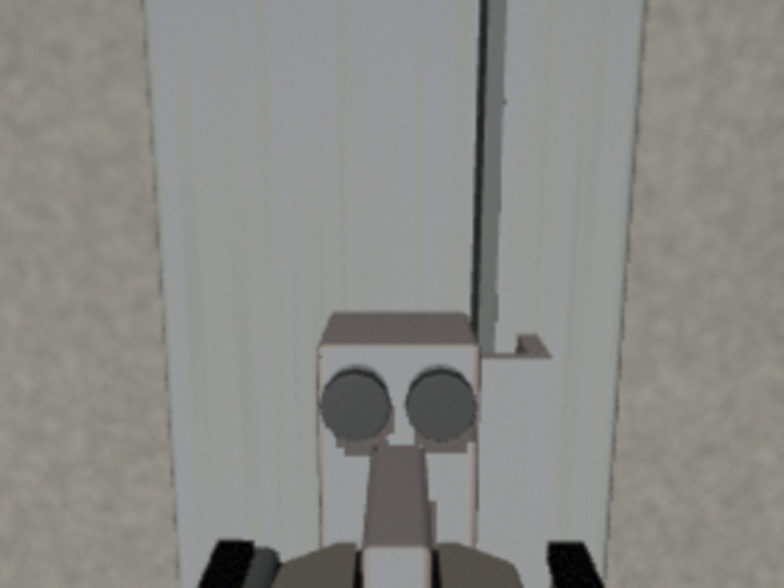

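carry_out --steps '[-0.012,0,0,0,0,0,1,-0.012,0,-0.03,0,0,0,1,-0.012,0,-0.06,0,0,0,1,-0.012,0,-0.09,0,0,0,1,-0.012,0,-0.12,0,0,0,1]'

```text
time_s: 20.88
ee_pos: [0.5808, 0.0519, 0.078]
eef_rot: [[0.999, 0.001, 0.038], [-0.038, 0.0, 0.999], [0.001, -1.0, 0.0]]
force: [1.8, 10.7, 25.3]
gripper_width: 0.0113
```

```bash
python3 fr.py;python3 look.py pics/w17.png
```

```text
feeder x,y mm [1.8 0.5] F [ 1.8 10.7 25.3]
```

View pics/w17r.png

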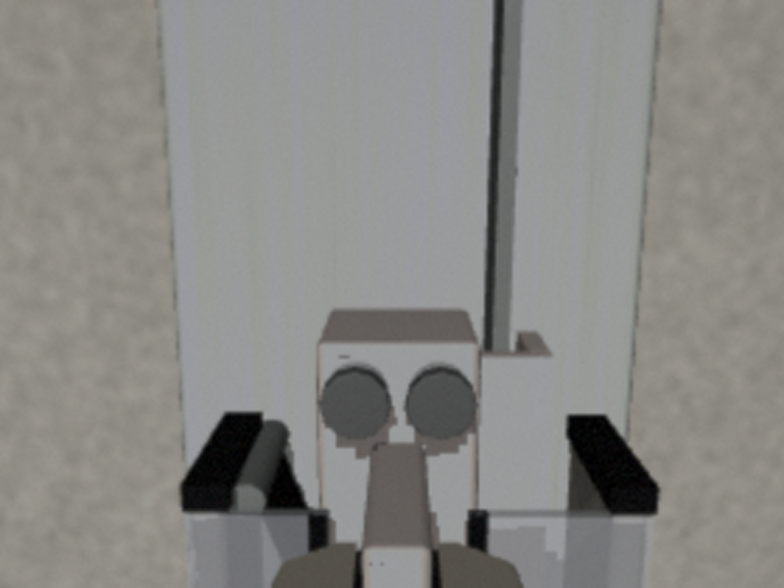

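carry_out --squeeze 60 --steps '[0,-0.003,0,0,0,0,1,0,-0.003,0,0,0,0,1]'

```text
time_s: 21.18
ee_pos: [0.5801, 0.0517, 0.078]
eef_rot: [[0.999, -0.001, 0.039], [-0.039, -0.001, 0.999], [-0.001, -1.0, -0.001]]
force: [0.6, -1.8, 0.7]
gripper_width: 0.011
```

```bash
python3 fr.py;python3 look.py pics/w18.png
python3 - <<'E'
from h import *
s=observe();print(s['ee_pos'],s['moment'],s['gripper_width'])
im=cams.read_camera('scene');crop(im,270,190,110,80,7,'pics/s18.png')
E
```

```text
feeder x,y mm [1.1 0.3] F [ 0.6 -1.8  0.7]
[0.58006924 0.05191557 0.07797331] [-0.25437232 -0.28152517  0.01751047] 0.011609085767685042
```

View pics/s18.png

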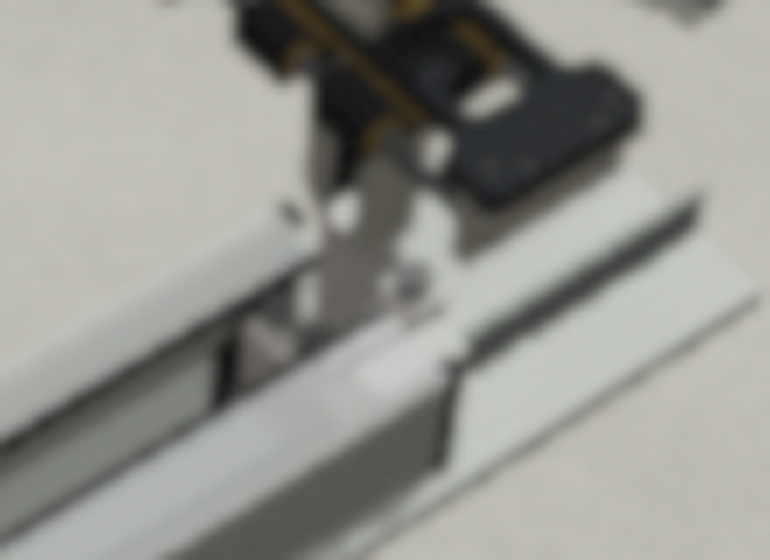

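carry_out --steps '[0,0,-0.03,0,0,0,1,0,0,-0.06,0,0,0,1,0,0,-0.09,0,0,0,1,0,0,-0.12,0,0,0,1]'

```text
time_s: 21.78
ee_pos: [0.5787, 0.0155, 0.078]
eef_rot: [[0.999, -0.001, 0.039], [-0.039, -0.0, 0.999], [-0.001, -1.0, -0.0]]
force: [-0.0, -0.4, -2.4]
gripper_width: 0.0113
```

```bash
python3 fr.py;python3 look.py pics/w19.png
```

```text
feeder x,y mm [  1.1 -36. ] F [-0.  -0.4 -2.4]
```

View pics/w19r.png

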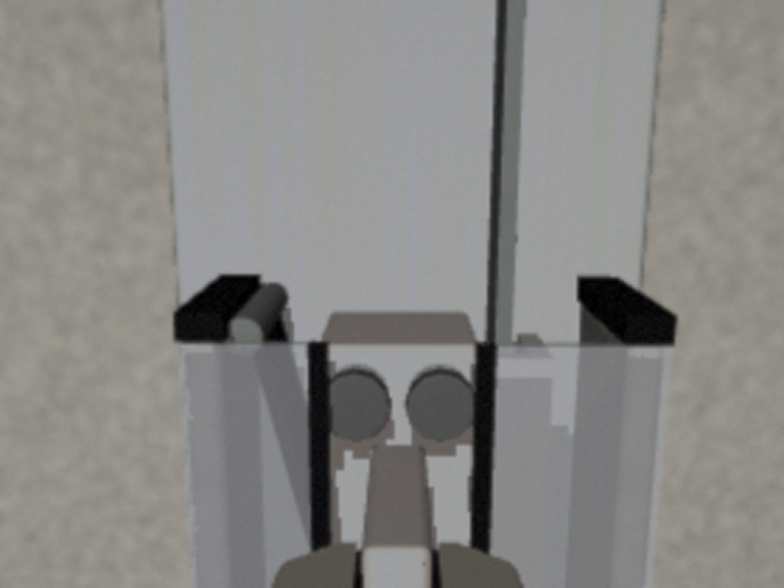

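carry_out --steps '[0,0,-0.04,0,0,0,1,0,0,-0.09,0,0,0,1,0,0,-0.14,0,0,0,1,0,0,-0.19,0,0,0,1,0,0,-0.24,0,0,0,1,0,0,-0.29,0,0,0,1,0,0,-0.34,0,0,0,1,0,0,-0.39,0,0,0,1]'

```text
time_s: 22.82
ee_pos: [0.5746, -0.1016, 0.0784]
eef_rot: [[0.999, -0.0, 0.038], [-0.038, -0.0, 0.999], [-0.0, -1.0, -0.0]]
force: [-1.3, -0.6, -2.0]
gripper_width: 0.0116
```

```bash
python3 fr.py;python3 look.py pics/w20.png
```

```text
feeder x,y mm [   1.4 -153.1] F [-1.3 -0.6 -2. ]
```

View pics/w20r.png

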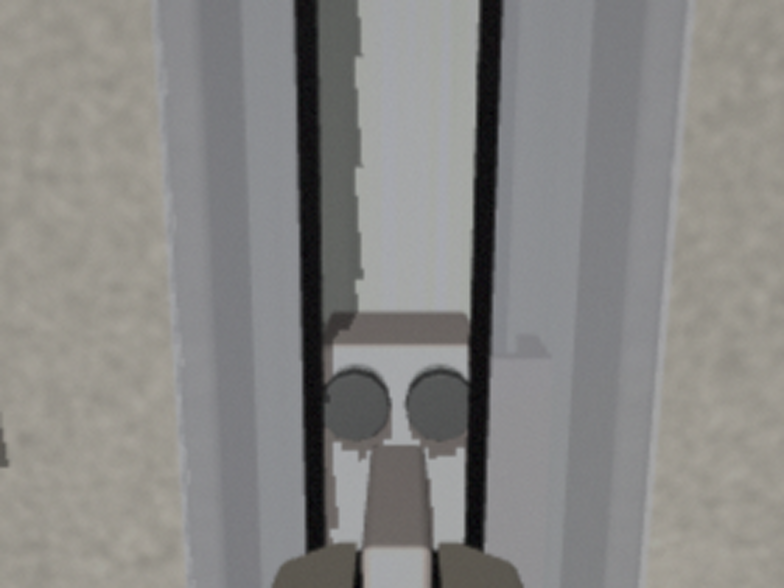

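carry_out --steps '[-0.002,0,-0.05,0,0,0,1,-0.002,0,-0.1,0,0,0,1,-0.003,0,-0.15,0,0,0,1,-0.003,0,-0.2,0,0,0,1,-0.003,0,-0.25,0,0,0,1,-0.003,0,-0.29,0,0,0,1,-0.003,0,-0.32,0,0,0,1,-0.003,0,-0.345,0,0,0,1]'

```text
time_s: 23.88
ee_pos: [0.5697, -0.2044, 0.0784]
eef_rot: [[0.999, -0.0, 0.039], [-0.039, 0.0, 0.999], [-0.0, -1.0, 0.0]]
force: [-0.2, 0.1, -2.6]
gripper_width: 0.0115
```

```bash
python3 fr.py;python3 look.py pics/w21.png
```

```text
feeder x,y mm [   0.6 -256.1] F [-0.2  0.1 -2.6]
```

View pics/w21r.png

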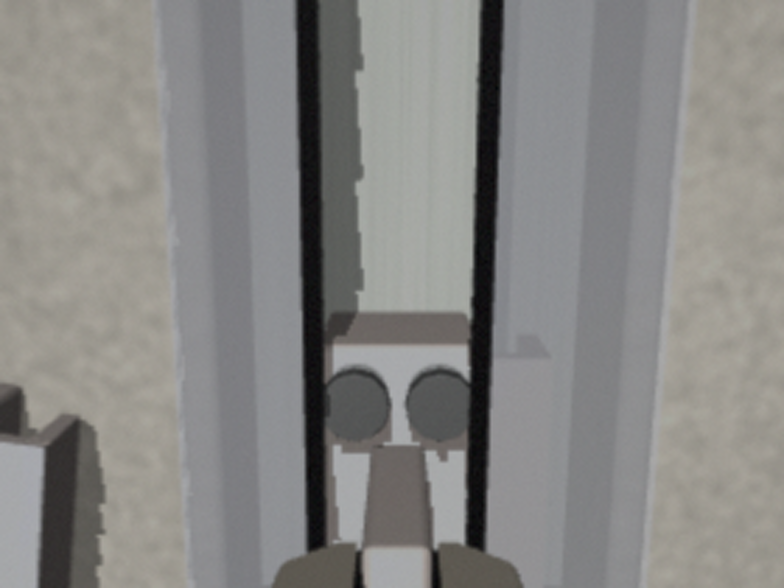

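carry_out --steps '[0,0.002,0,0,0,0,1,0,0.002,0,0,0,0,0.3,0,0.002,0,0,0,0,0.3,0,0.002,0,0,0,0,0.2,0,-0.05,0,0,0,0,0.2,0,-0.15,0,0,0,0,0,0,-0.3,0,0,0,0,-0.2,0,-0.42,0,0,0,0,-0.3]'

```text
time_s: 24.92
ee_pos: [0.5703, -0.2041, 0.2079]
eef_rot: [[0.999, 0.002, 0.038], [-0.038, -0.001, 0.999], [0.002, -1.0, -0.001]]
force: [-0.2, -0.5, -0.8]
gripper_width: 0.059
```

```bash
python3 - <<'E'
from h import *
n='wrist';im=cams.read_camera(n);cv2.imwrite(f'pics/w22.png',im)
E
python3 fr.py; python3 mv.py .43 .05 .28 0
```

```text
feeder x,y mm [   3.2 -256.6] F [-0.1 -0.3  4.6]
t 24.98 pos [ 0.5724 -0.2051  0.2138] F [-0.1 -0.3  4.6] w 0.0596
shift [-0.5049 -0.2283  0.8306] turn [ 0.0049 -0.0489  0.0115]
```

View pics/w22.png

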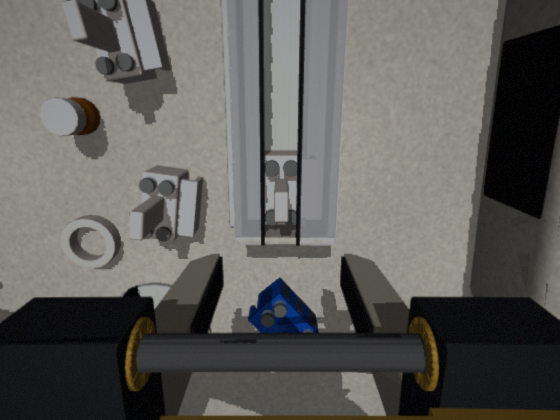

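carry_out --steps '[-0.2,-0.2,0.2,0,-0.05,0,-0.3,-0.5,-0.22,0.4,0,-0.05,0,-0.3,-0.5,-0.22,0.6,0,-0.05,0,-0.3,-0.5,-0.22,0.83,0,-0.05,0,-0.3,-0.5,-0.22,0.83,0,-0.05,0,-0.3,-0.5,-0.22,0.83,0,-0.05,0,-0.3,-0.5,-0.22,0.83,0,-0.05,0,-0.3]'

```text
time_s: 25.85
ee_pos: [0.4297, 0.0506, 0.2712]
eef_rot: [[1.0, 0.001, -0.002], [0.002, -0.0, 1.0], [0.001, -1.0, -0.0]]
force: [-0.3, 0.5, 0.5]
gripper_width: 0.0604
```

```bash
cat > rk.py <<'E'
import sys
from fit import *
n='wrist';P=campose(n);im=cams.read_camera(n);o=im.copy()
for r in regions_of('rack_a',n)[:6]:
        x,y,_=onz(P,r['centre'],.03)
        z=.01 if x>.52 else 0
        v=fit(P,r['pixels'],x,y,z=z)
        print(n,round(r['confidence'],2),np.round(r['centre']),np.round(v,4))
        box(P,o,pose(v[0],v[1],z,np.radians(v[2])),RACK,(0,0,255))
cv2.imwrite(sys.argv[1],o)
E
python3 rk.py pics/w23.png
```

```text
wrist 0.88 [282. 259.] [ 0.425  -0.0614  7.5679  0.9257]
```

View pics/w23.png

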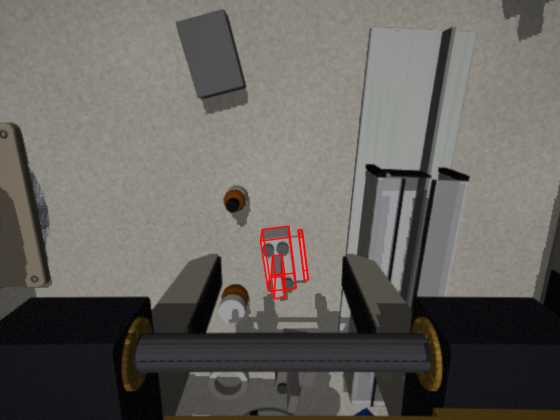

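carry_out --steps '[-0.016,0.1,-0.18,0,-0.17,0,-0.3,-0.016,0.25,-0.373,0,-0.17,0,-0.3,-0.016,0.4,-0.373,0,-0.17,0,-0.3,-0.016,0.4,-0.373,0,-0.17,0,-0.3,-0.016,0.4,-0.373,0,-0.17,0,-0.3]'

```text
time_s: 26.58
ee_pos: [0.4254, -0.0618, 0.1522]
eef_rot: [[0.991, 0.001, -0.133], [0.133, -0.0, 0.991], [0.001, -1.0, -0.0]]
force: [0.2, -0.4, 0.7]
gripper_width: 0.0604
```

```bash
python3 rk.py pics/w24.png; python3 mv.py .425 -.0614 .068 7.6
```

```text
wrist 0.93 [291. 196.] [ 0.4242 -0.0602  6.0555  0.943 ]
wrist 0.44 [199. 382.] [ 0.363  -0.3162 -8.408   0.1974]
t 26.68 pos [ 0.4264 -0.0615  0.1532] F [-0.3  0.7  0.1] w 0.0605
shift [-0.0057  0.2839  0.0012] turn [0.0018 0.0025 0.0046]
```

View pics/w24.png

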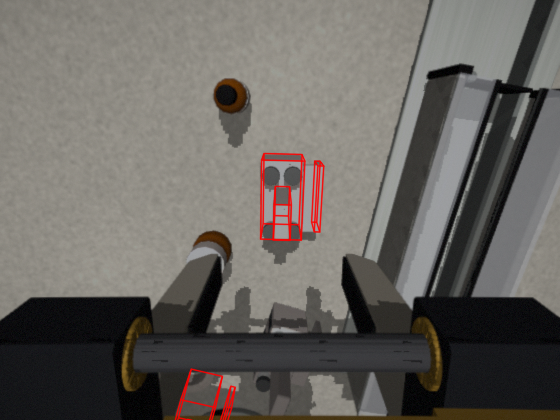

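carry_out --squeeze 60 --steps '[-0.004,0.15,0.003,0,0.02,0,-0.3,-0.004,0.28,0.003,0,0.02,0,-0.3,-0.004,0.28,0.003,0,0.02,0,0.5,-0.004,0.28,0.003,0,0.02,0,1,-0.004,0.28,0.003,0,0.02,0,1,-0.004,0.28,0.003,0,0.02,0,1,-0.004,0.28,0.003,0,0.02,0,1,-0.004,0.28,0.003,0,0.02,0,1]'

```text
time_s: 27.68
ee_pos: [0.4238, -0.0606, 0.0669]
eef_rot: [[0.993, 0.001, -0.118], [0.118, -0.0, 0.993], [0.001, -1.0, -0.0]]
force: [0.8, -0.3, 2.3]
gripper_width: 0.0112
```

carry_out --steps '[0,0,0,0,0,0,1,0,0,0,0,0,0,1]'

```text
time_s: 27.92
ee_pos: [0.4238, -0.0606, 0.0668]
eef_rot: [[0.993, 0.001, -0.118], [0.118, -0.0, 0.993], [0.001, -1.0, -0.0]]
force: [0.6, 1.2, 4.6]
gripper_width: 0.0117
```

```bash
python3 mv.py .5835 .1514 .155 -2.2
```

```text
t 27.93 pos [ 0.4238 -0.0606  0.0668] F [0.6 1.2 4.6] w 0.0117
shift [ 0.6124 -0.2936  0.6388] turn [0.0003 0.1999 0.001 ]
```

carry_out --steps '[0,-0.1,0,0,0,0,1,0,-0.2,0.05,0,0,0,1,0,-0.29,0.2,0,0,0,1,0.1,-0.29,0.4,0,0.1,0,1,0.2,-0.29,0.55,0,0.2,0,1,0.35,-0.29,0.638,0,0.2,0,1,0.5,-0.29,0.638,0,0.2,0,1,0.612,-0.29,0.638,0,0.2,0,1]'

```text
time_s: 28.92
ee_pos: [0.5837, 0.152, 0.152]
eef_rot: [[0.999, -0.002, 0.037], [-0.037, -0.0, 0.999], [-0.002, -1.0, -0.001]]
force: [0.1, -0.6, -1.1]
gripper_width: 0.0114
```

carry_out --steps '[0,0,0,0,0,0,1,0,0,0,0,0,0,1]'

```text
time_s: 29.18
ee_pos: [0.5819, 0.151, 0.1524]
eef_rot: [[0.999, -0.002, 0.039], [-0.039, -0.0, 0.999], [-0.002, -1.0, -0.0]]
force: [0.2, -0.6, -1.4]
gripper_width: 0.0113
```

```bash
python3 fr.py; python3 look.py pics/w25.png; python3 mv.py .583 .1514 .10 -2.2
```

```text
feeder x,y mm [-0.9 99.6] F [ 0.2 -0.6 -1.4]
t 29.23 pos [0.5819 0.151  0.1529] F [-0.4  0.6 -1.3] w 0.0113
shift [0.004  0.1762 0.0014] turn [ 0.0004 -0.0001 -0.0021]
```

View pics/w25.png

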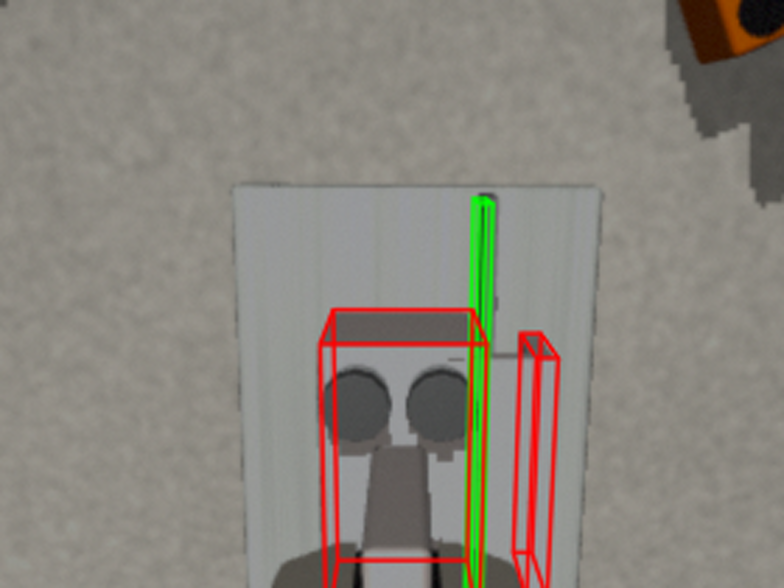

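carry_out --steps '[0.005,0.08,0,0,0,0,1,0.005,0.14,0,0,0,0,1,0.005,0.17,0,0,0,0,1,0.005,0.17,0,0,0,0,1]'

```text
time_s: 29.72
ee_pos: [0.5837, 0.151, 0.1017]
eef_rot: [[0.999, -0.002, 0.038], [-0.038, -0.0, 0.999], [-0.002, -1.0, -0.0]]
force: [-0.1, -0.3, -1.9]
gripper_width: 0.0111
```

```bash
python3 fr.py; python3 look.py pics/w26.png; python3 mv.py .583 .1514 .0775 -2.2
```

```text
feeder x,y mm [ 0.9 99.7] F [-0.1 -0.3 -1.9]
t 29.77 pos [0.5844 0.1512 0.1026] F [ 0.  -0.1 -0.8] w 0.0113
shift [-0.0046  0.0835  0.0006] turn [ 0.0001 -0.     -0.0003]
```

View pics/w26r.png

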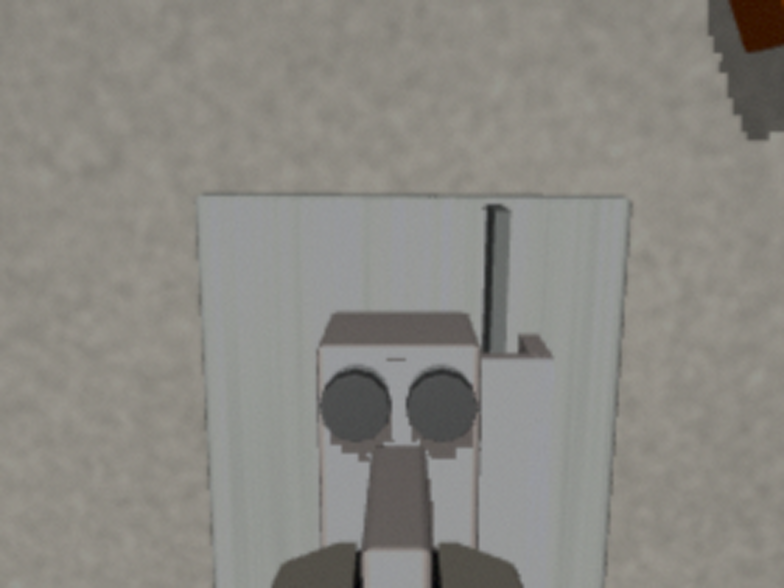

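carry_out --steps '[-0.001,0.03,0,0,0,0,1,-0.001,0.06,0,0,0,0,1,-0.001,0.075,0,0,0,0,1,-0.001,0.081,0,0,0,0,1,-0.001,0.081,0,0,0,0,1]'

```text
time_s: 30.4
ee_pos: [0.5843, 0.1512, 0.0781]
eef_rot: [[0.999, -0.0, 0.038], [-0.038, 0.0, 0.999], [-0.0, -1.0, -0.0]]
force: [1.0, 0.3, -1.3]
gripper_width: 0.0108
```

```bash
python3 fr.py; python3 look.py pics/w27.png; python3 mv.py .583 .1514 .0775 -2.2
```

```text
feeder x,y mm [ 1.4 99.8] F [ 1.   0.3 -1.3]
t 30.45 pos [0.5844 0.1512 0.0783] F [-0.1 -1.1 -1.5] w 0.0113
shift [-0.0047  0.0026  0.0004] turn [-0.     -0.0001  0.0002]
```

View pics/w27r.png

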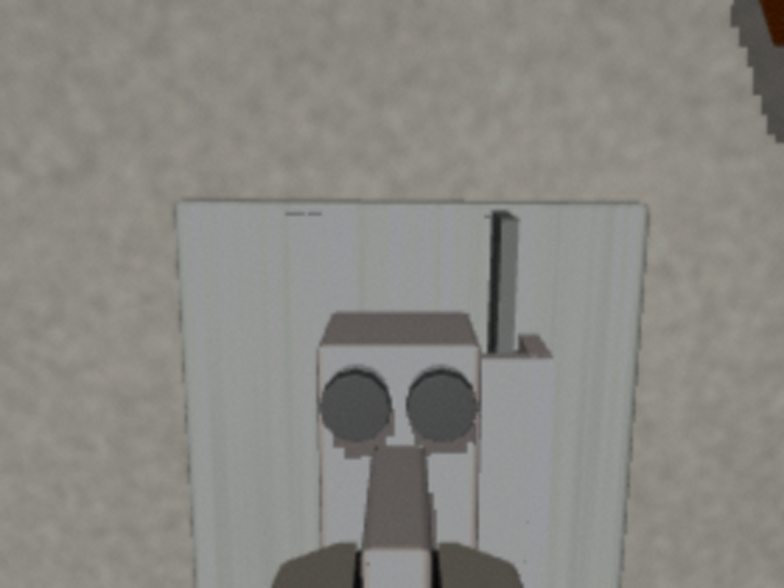

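carry_out --steps '[-0.001,0.002,-0.06,0,0,0,1,-0.002,0.002,-0.12,0,0,0,1,-0.003,0.002,-0.18,0,0,0,1,-0.003,0.002,-0.22,0,0,0,1,-0.003,0.002,-0.25,0,0,0,1,-0.003,0.002,-0.28,0,0,0,1,-0.003,0.002,-0.31,0,0,0,1,-0.003,0.002,-0.34,0,0,0,1]'

```text
time_s: 31.45
ee_pos: [0.5795, 0.0488, 0.0775]
eef_rot: [[0.999, 0.0, 0.038], [-0.038, -0.0, 0.999], [0.0, -1.0, -0.0]]
force: [1.0, 0.2, -1.6]
gripper_width: 0.0114
```

```bash
python3 fr.py; python3 look.py pics/w28.png
```

```text
feeder x,y mm [ 0.6 -2.7] F [ 1.   0.2 -1.6]
```

View pics/w28r.png

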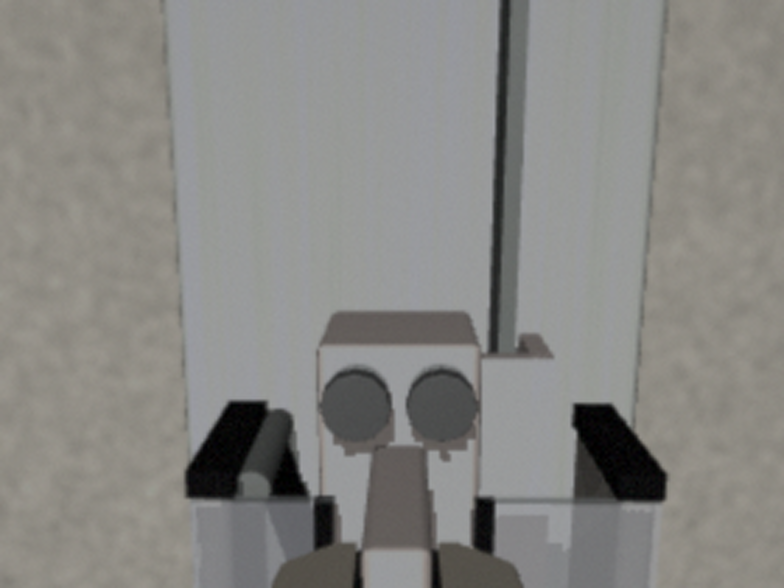

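carry_out --steps '[0.001,0,-0.04,0,0,0,1,0.002,0,-0.08,0,0,0,1,0.003,0,-0.12,0,0,0,1,0.003,0,-0.17,0,0,0,1,0.003,0,-0.22,0,0,0,1,0.003,0,-0.27,0,0,0,1,0.003,0,-0.32,0,0,0,1,0.003,0,-0.37,0,0,0,1]'

```text
time_s: 32.5
ee_pos: [0.5759, -0.0627, 0.0775]
eef_rot: [[0.999, -0.0, 0.039], [-0.039, 0.0, 0.999], [-0.0, -1.0, 0.0]]
force: [0.5, -0.3, -1.8]
gripper_width: 0.0114
```

```bash
python3 fr.py; python3 look.py pics/w29.png
```

```text
feeder x,y mm [   1.3 -114.2] F [ 0.5 -0.3 -1.8]
```

View pics/w29r.png

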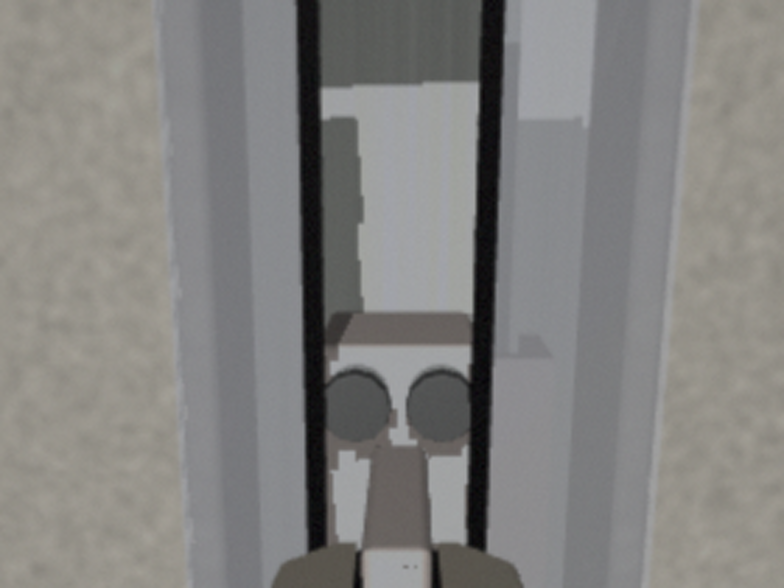

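carry_out --steps '[0,0,-0.05,0,0,0,1,-0.001,0,-0.1,0,0,0,1,-0.001,0,-0.15,0,0,0,1,-0.001,0,-0.19,0,0,0,1,-0.001,0,-0.215,0,0,0,1,-0.001,0,-0.23,0,0,0,1,-0.001,0.002,-0.23,0,0,0,1]'

```text
time_s: 33.42
ee_pos: [0.5732, -0.1307, 0.0769]
eef_rot: [[0.999, 0.0, 0.039], [-0.039, 0.0, 0.999], [0.0, -1.0, 0.0]]
force: [0.5, -0.5, -1.8]
gripper_width: 0.0113
```

```bash
python3 fr.py
```

```text
feeder x,y mm [   1.2 -182.3] F [ 0.5 -0.5 -1.8]
```

carry_out --steps '[0,0,0,0,0,0,0.3,0,0,0,0,0,0,0.3,0,0,0,0,0,0,0.2,0,-0.05,0,0,0,0,0.2,0,-0.15,0,0,0,0,0,0,-0.3,0,0,0,0,-0.2,-0.1,-0.45,0.03,0,0,0,-0.3,-0.25,-0.6,0.06,0,0,0,-0.3]'

```text
time_s: 34.42
ee_pos: [0.4998, -0.1098, 0.2584]
eef_rot: [[0.999, 0.002, 0.038], [-0.038, -0.0, 0.999], [0.002, -1.0, -0.0]]
force: [0.4, -0.4, -0.1]
gripper_width: 0.0603
```

```bash
python3 mv.py .45 -.11 .27 -5
```

```text
t 34.42 pos [ 0.4998 -0.1098  0.2584] F [ 0.4 -0.4 -0.1] w 0.0603
shift [-0.1656 -0.0389 -0.007 ] turn [0.0004 0.0624 0.0019]
```

carry_out --steps '[-0.165,0,0,0,0.06,0,-0.3,-0.165,0,0,0,0.06,0,-0.3,-0.165,0,0,0,0.06,0,-0.3]'

```text
time_s: 34.8
ee_pos: [0.4512, -0.1082, 0.2568]
eef_rot: [[0.996, 0.002, 0.085], [-0.085, -0.001, 0.996], [0.002, -1.0, -0.0]]
force: [0.2, 0.6, 0.6]
gripper_width: 0.0604
```

```bash
python3 rk.py pics/w30.png;  python3 mv.py .445 -.222 .15 -9.5
```

```text
wrist 0.9 [396. 256.] [ 0.5673 -0.207  27.6805  0.5198]
wrist 0.82 [397. 194.] [ 0.5705 -0.1317 23.3583  0.562 ]
wrist 0.72 [286. 266.] [  0.4439  -0.2189 -10.0883   0.9096]
wrist 0.58 [396. 115.] [5.97600e-01 1.95000e-02 6.94994e+01 1.70400e-01]
wrist 0.46 [263. 388.] [ 0.412  -0.4236 53.1003  0.4888]
t 34.9 pos [ 0.4514 -0.1082  0.256 ] F [0.9 0.2 0.3] w 0.0603
shift [ 0.0107  0.3533 -0.3797] turn [-1.000e-04  1.026e-01  5.000e-04]
```

View pics/w30.png

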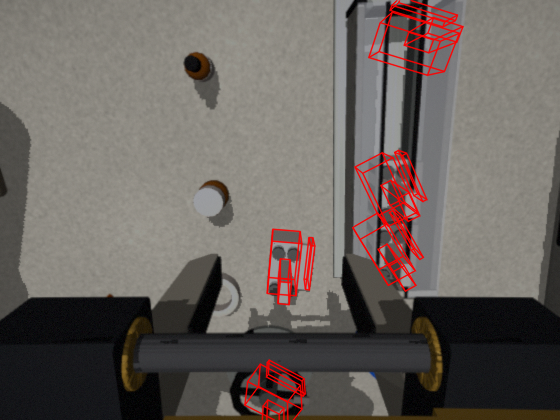

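carry_out --steps '[0.006,0.1,-0.18,0,0.1,0,-0.3,0.006,0.2,-0.37,0,0.1,0,-0.3,0.006,0.35,-0.37,0,0.1,0,-0.3,0.006,0.35,-0.37,0,0.1,0,-0.3,0.006,0.35,-0.37,0,0.1,0,-0.3]'

```text
time_s: 35.52
ee_pos: [0.4439, -0.2188, 0.152]
eef_rot: [[0.987, 0.0, 0.163], [-0.163, -0.0, 0.987], [0.001, -1.0, 0.0]]
force: [0.5, 0.0, 0.7]
gripper_width: 0.0606
```

```bash
python3 rk.py pics/w31.png;  python3 mv.py .444 -.219 .068 -10
```

```text
wrist 0.96 [288. 200.] [  0.4439  -0.2194 -10.2986   0.9531]
wrist 0.68 [415. 284.] [ 0.537  -0.3325 20.2275  0.1334]
wrist 0.64 [ 44. 285.] [ 0.1774 -0.2705 28.8931  0.3291]
wrist 0.63 [447. 167.] [ 0.5706 -0.2066 24.2337  0.5795]
wrist 0.55 [450.  58.] [  0.5745  -0.132  -12.3776   0.6175]
t 35.62 pos [ 0.4446 -0.2191  0.1532] F [-1.   0.5  1.1] w 0.0606
shift [-3.000e-03  2.839e-01  2.000e-04] turn [0.0015 0.0148 0.0041]
```

View pics/w31.png

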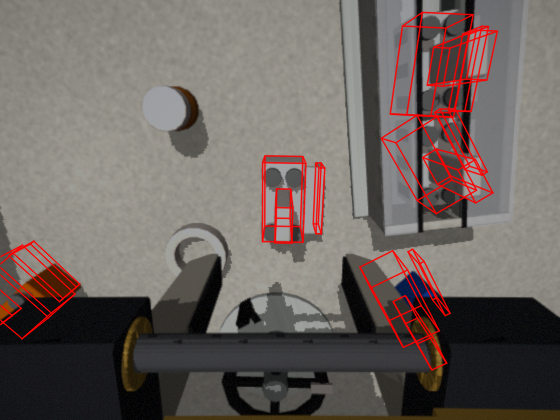

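carry_out --squeeze 60 --steps '[-0.002,0.15,0,0,0.015,0,-0.3,-0.002,0.28,0,0,0.015,0,-0.3,-0.002,0.28,0,0,0.015,0,0.5,-0.002,0.28,0,0,0.015,0,1,-0.002,0.28,0,0,0.015,0,1,-0.002,0.28,0,0,0.015,0,1,-0.002,0.28,0,0,0.015,0,1,-0.002,0.28,0,0,0.015,0,1]'

```text
time_s: 36.62
ee_pos: [0.4427, -0.219, 0.0671]
eef_rot: [[0.985, 0.001, 0.175], [-0.175, -0.0, 0.985], [0.001, -1.0, -0.0]]
force: [0.3, 0.8, 2.3]
gripper_width: 0.0117
```

carry_out --steps '[0,0,0,0,0,0,1,0,0,0,0,0,0,1]'

```text
time_s: 36.88
ee_pos: [0.4428, -0.219, 0.0671]
eef_rot: [[0.985, 0.001, 0.175], [-0.175, -0.0, 0.985], [0.001, -1.0, -0.0]]
force: [0.7, -0.6, 3.6]
gripper_width: 0.0114
```

```bash
python3 mv.py .45 .05 .155 -2.2
```

```text
t 36.88 pos [ 0.4428 -0.219   0.0671] F [ 0.7 -0.6  3.6] w 0.0114
shift [-0.1329 -0.2933  0.8869] turn [ 0.0005 -0.1751  0.0011]
```

carry_out --steps '[0,-0.1,0,0,0,0,1,0,-0.2,0,0,0,0,1,-0.02,-0.29,0.1,0,0,0,1,-0.05,-0.29,0.28,0,-0.1,0,1,-0.08,-0.29,0.46,0,-0.175,0,1,-0.11,-0.29,0.64,0,-0.175,0,1,-0.13,-0.29,0.8,0,-0.175,0,1,-0.133,-0.29,0.887,0,-0.175,0,1]'

```text
time_s: 37.88
ee_pos: [0.4488, 0.0525, 0.153]
eef_rot: [[0.999, -0.001, 0.036], [-0.036, 0.0, 0.999], [-0.001, -1.0, 0.0]]
force: [0.7, 0.1, -1.9]
gripper_width: 0.0112
```

```bash
python3 mv.py .584 .1512 .155 -2.2
```

```text
t 37.88 pos [0.4488 0.0525 0.153 ] F [ 0.7  0.1 -1.9] w 0.0112
shift [ 0.4385 -0.0071  0.3453] turn [-0.0003  0.0025 -0.0017]
```

carry_out --steps '[0.08,0,0.12,0,0,0,1,0.16,0,0.24,0,0,0,1,0.27,0,0.345,0,0,0,1,0.38,0,0.345,0,0,0,1,0.438,0,0.345,0,0,0,1,0.438,0,0.345,0,0,0,1,0.438,0,0.345,0,0,0,1]'

```text
time_s: 38.75
ee_pos: [0.5839, 0.1485, 0.1529]
eef_rot: [[0.999, -0.002, 0.039], [-0.039, -0.0, 0.999], [-0.002, -1.0, -0.0]]
force: [-0.6, 0.2, -1.3]
gripper_width: 0.0114
```

```bash
python3 fr.py; python3 mv.py .584 .1512 .102 -2.2
```

```text
feeder x,y mm [ 1.2 97.1] F [-0.6  0.2 -1.3]
t 38.75 pos [0.5839 0.1485 0.1529] F [-0.6  0.2 -1.3] w 0.0114
shift [0.0002 0.1698 0.0092] turn [ 0.0004 -0.0002 -0.0022]
```

carry_out --steps '[0,0.08,0,0,0,0,1,0,0.14,0,0,0,0,1,0,0.17,0,0,0,0,1,0,0.17,0,0,0,0,1]'

```text
time_s: 39.25
ee_pos: [0.5841, 0.1485, 0.1018]
eef_rot: [[0.999, -0.002, 0.038], [-0.038, -0.0, 0.999], [-0.002, -1.0, -0.0]]
force: [0.2, 0.3, -1.9]
gripper_width: 0.0113
```

```bash
python3 fr.py; python3 look.py pics/w32.png; python3 mv.py .584 .1485 .0782 -2.2
```

```text
feeder x,y mm [ 1.4 97.1] F [ 0.2  0.3 -1.9]
t 39.3 pos [0.5848 0.1486 0.1028] F [-0.8 -0.3 -1. ] w 0.0109
shift [-0.0026  0.082  -0.0004] turn [-0.     -0.0001 -0.0003]
```

View pics/w32r.png

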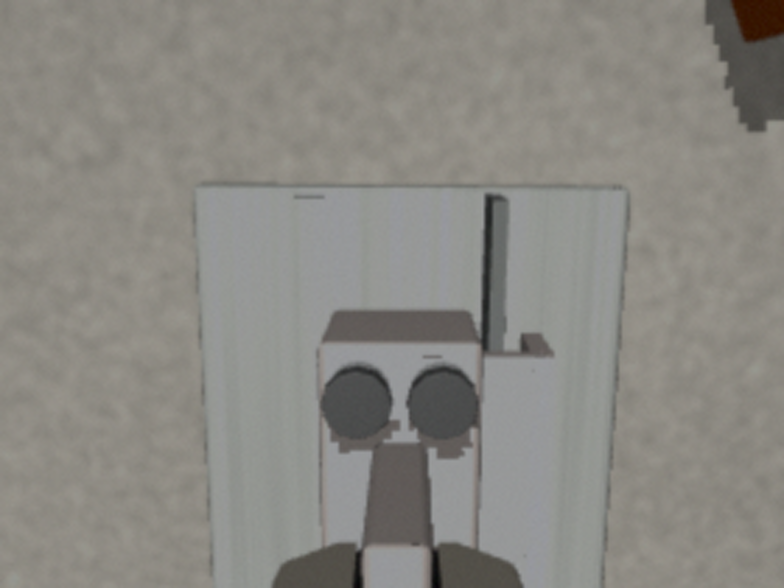

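carry_out --steps '[-0.002,0.03,0,0,0,0,1,-0.002,0.06,0,0,0,0,1,-0.002,0.075,0,0,0,0,1,-0.002,0.082,0,0,0,0,1,-0.002,0.082,0,0,0,0,1]'

```text
time_s: 39.92
ee_pos: [0.5843, 0.1486, 0.078]
eef_rot: [[0.999, -0.0, 0.038], [-0.038, -0.0, 0.999], [-0.0, -1.0, -0.0]]
force: [-0.5, -0.4, -2.0]
gripper_width: 0.0114
```

```bash
python3 fr.py; python3 look.py pics/w33.png; python3 mv.py .583 .1514 .0778 -2.2
```

```text
feeder x,y mm [ 1.5 97.2] F [-0.5 -0.4 -2. ]
t 39.98 pos [0.5844 0.1486 0.0782] F [ 0.2  0.3 -1.3] w 0.0115
shift [-0.0051  0.0014  0.0091] turn [-0.     -0.0001  0.0002]
```

View pics/w33r.png

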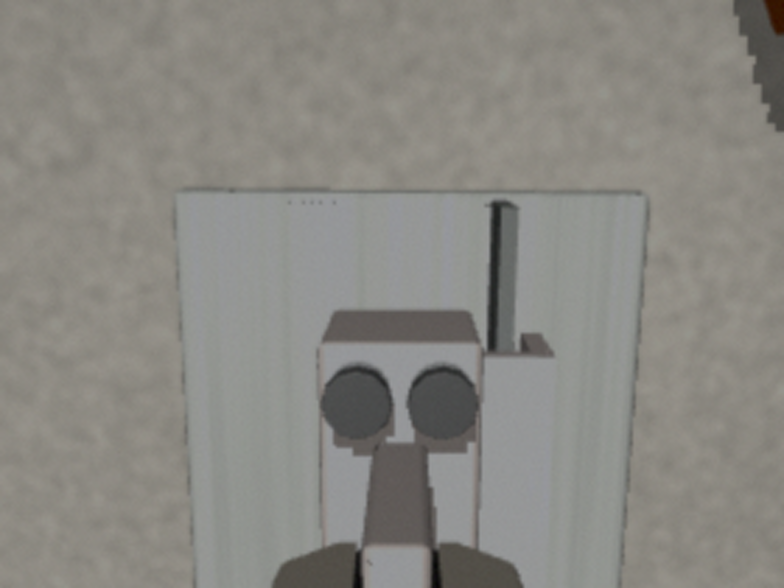

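Hooked over the rail. Slide it in as before.

carry_out --steps '[-0.001,0.0015,-0.06,0,0,0,1,-0.001,0.0015,-0.12,0,0,0,1,-0.001,0.0015,-0.17,0,0,0,1,-0.001,0.0015,-0.21,0,0,0,1,-0.001,0.0015,-0.24,0,0,0,1,-0.001,0.0015,-0.27,0,0,0,1,-0.001,0.0015,-0.3,0,0,0,1,-0.001,0.0015,-0.33,0,0,0,1]'

```text
time_s: 40.98
ee_pos: [0.5802, 0.0492, 0.0777]
eef_rot: [[0.999, 0.0, 0.038], [-0.038, -0.0, 0.999], [0.0, -1.0, -0.0]]
force: [0.9, 0.9, -1.1]
gripper_width: 0.0117
```

```bash
python3 fr.py; python3 look.py pics/w34.png
```

```text
feeder x,y mm [ 1.3 -2.2] F [ 0.9  0.9 -1.1]
```

View pics/w34r.png

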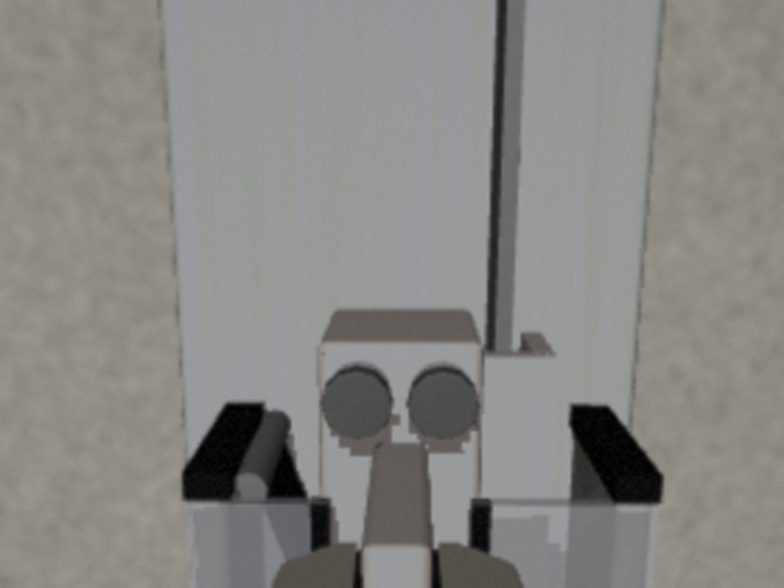

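carry_out --steps '[0,0,-0.04,0,0,0,1,0,0,-0.08,0,0,0,1,0,0,-0.13,0,0,0,1,0,0,-0.18,0,0,0,1,0,0,-0.23,0,0,0,1,0,0,-0.28,0,0,0,1,0,0,-0.32,0,0,0,1,-0.001,0,-0.35,0,0,0,1]'

```text
time_s: 42.02
ee_pos: [0.5758, -0.056, 0.0776]
eef_rot: [[0.999, -0.0, 0.039], [-0.039, 0.0, 0.999], [-0.0, -1.0, 0.0]]
force: [-0.1, 1.6, -1.3]
gripper_width: 0.0117
```

```bash
python3 fr.py; python3 look.py pics/w35.png
```

```text
feeder x,y mm [   0.9 -107.6] F [-0.1  1.6 -1.3]
```

View pics/w35r.png

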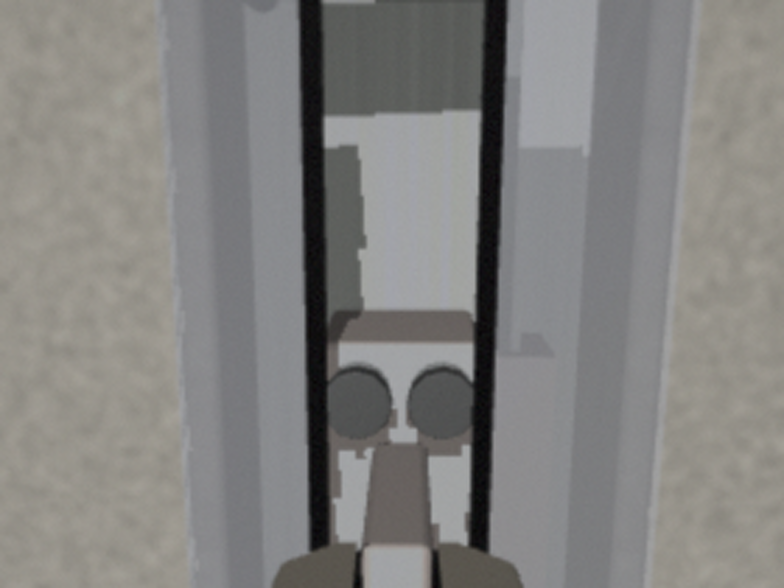

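carry_out --steps '[0,0.002,0,0,0,0,1,0,0.002,0,0,0,0,0.3,0,0.002,0,0,0,0,0.3,0,0.002,0,0,0,0,0.2,0,-0.05,0,0,0,0,0.2,0,-0.15,0,0,0,0,0.2,0,-0.3,0,0,0,0,0.5,0,-0.5,0,0,0,0,1]'

```text
time_s: 43.08
ee_pos: [0.5749, -0.055, 0.2288]
eef_rot: [[0.999, -0.002, 0.038], [-0.038, 0.0, 0.999], [-0.002, -1.0, 0.0]]
force: [1.1, 0.6, 0.0]
gripper_width: 0.0215
```

```bash
python3 - <<'E'
from h import *
n='wrist';P=campose(n);im=cams.read_camera(n);cv2.imwrite('pics/w36.png',im)
s=cams.read_camera('scene');crop(s,190,190,200,140,3.8,'pics/s36.png')
E
python3 mv.py .41 -.30 .28 0
```

```text
t 43.17 pos [ 0.58   -0.0559  0.2379] F [0.  0.8 0.8] w 0.014
shift [-0.5329 -0.146  -0.8352] turn [ 0.0029 -0.0489  0.0178]
```

View pics/w36.png

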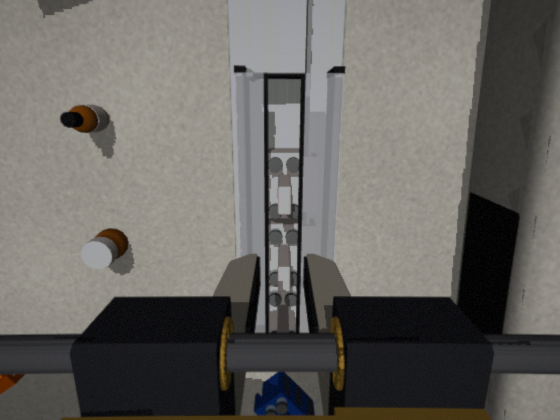

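View pics/s36.png

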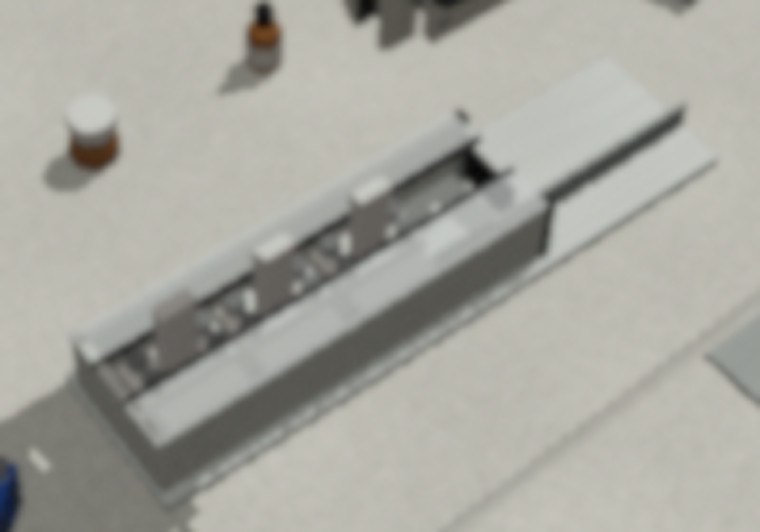

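carry_out --steps '[-0.2,-0.1,-0.2,0,0,0,1,-0.35,-0.1,-0.4,0,0,0,1,-0.53,-0.1,-0.5,0,0,0,1,-0.53,-0.1,-0.7,0,0,0,1,-0.53,-0.1,-0.7,0,0,0,1,-0.53,-0.1,-0.7,0,0,0,1]'

```text
time_s: 43.92
ee_pos: [0.4082, -0.2604, 0.2584]
eef_rot: [[0.999, 0.001, 0.042], [-0.042, -0.001, 0.999], [0.001, -1.0, -0.001]]
force: [0.7, 0.8, -0.1]
gripper_width: 0.0004
```

```bash
python3 - <<'E'
from h import *
n='wrist';P=campose(n);im=cams.read_camera(n);cv2.imwrite('pics/w37.png',im)
t=campose('top');s=campose('scene');ti=cams.read_camera('top')
crop(ti,370,180,90,90,6,'pics/t37.png')
for th,z in [('wheel_base',0),('wheel_mark',.064)]:
    for nn,Q in (('wrist',P),('top',t)):
        for r in landmark_of(th,nn)[:2]: print(th,nn,round(r['confidence'],2),np.round(r['centre'],1),np.round(onz(Q,r['centre'],z),4))
E
python3 mv.py .41 -.30 .28 0
```

```text
wheel_base wrist 0.71 [283.7 264.1] [ 0.405 -0.386  0.   ]
wheel_base top 0.81 [408.4 229.5] [ 0.4095 -0.387   0.    ]
wheel_base top 0.17 [328. 175.] [ 0.5757 -0.1328  0.    ]
wheel_mark wrist 0.72 [325.4 293.2] [ 0.454  -0.3966  0.064 ]
wheel_mark wrist 0.52 [426.5  53.5] [ 0.5542 -0.1381  0.064 ]
wheel_mark top 0.48 [417.  212.5] [ 0.4521 -0.3975  0.064 ]
t 44.23 pos [ 0.4095 -0.258   0.2578] F [ 1.  -0.5 -0.8] w 0.0003
shift [ 0.0068 -0.0742 -0.14  ] turn [-0.0002 -0.0467  0.0002]
```

View pics/w37.png

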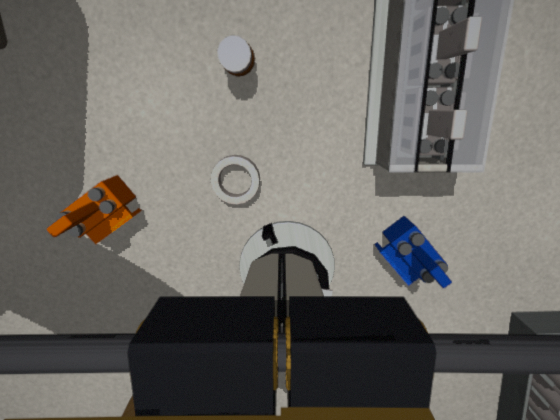

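View pics/t37.png

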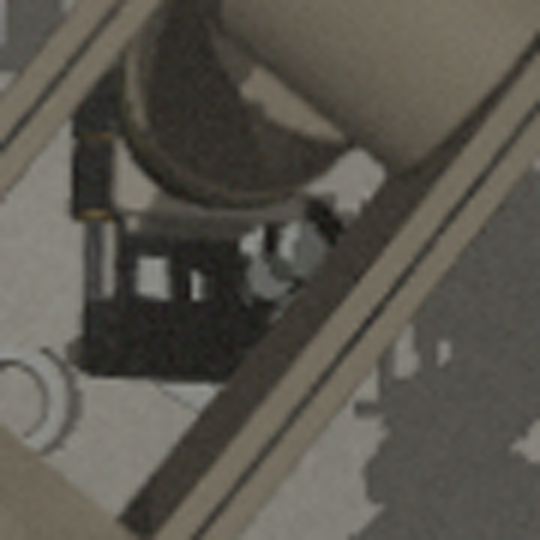

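carry_out --steps '[0,0,-0.15,0,-0.047,0,1,0,0,-0.27,0,-0.047,0,1,0,0,-0.27,0,-0.047,0,1,0,0,-0.27,0,-0.047,0,1]'

```text
time_s: 44.72
ee_pos: [0.4062, -0.3389, 0.2574]
eef_rot: [[1.0, -0.0, 0.001], [-0.001, 0.001, 1.0], [-0.0, -1.0, 0.001]]
force: [-0.1, 0.7, -0.3]
gripper_width: 0.0002
```

```bash
python3 - <<'E'
from h import *
n='wrist';P=campose(n);im=cams.read_camera(n);crop(im,180,110,200,150,4,'pics/w38.png')
for th,z in [('wheel_base',0),('wheel_mark',.064)]:
        for r in landmark_of(th,n)[:2]: print(th,round(r['confidence'],2),np.round(r['centre'],1),np.round(onz(P,r['centre'],z),4))
import pickle;pickle.dump(P,open('w38.pkl','wb'))
E
python3 mv.py .41 -.30 .28 0
```

```text
wheel_base 0.95 [282.4 212.8] [ 0.406  -0.3913  0.    ]
wheel_mark 0.62 [324.7 230.4] [ 0.4536 -0.3933  0.064 ]
t 44.88 pos [ 0.4062 -0.3389  0.2578] F [ 1.2 -0.1 -0.1] w 0.0006
shift [ 0.0126 -0.0739  0.1296] turn [ 0.     -0.0003  0.0003]
```

View pics/w38.png

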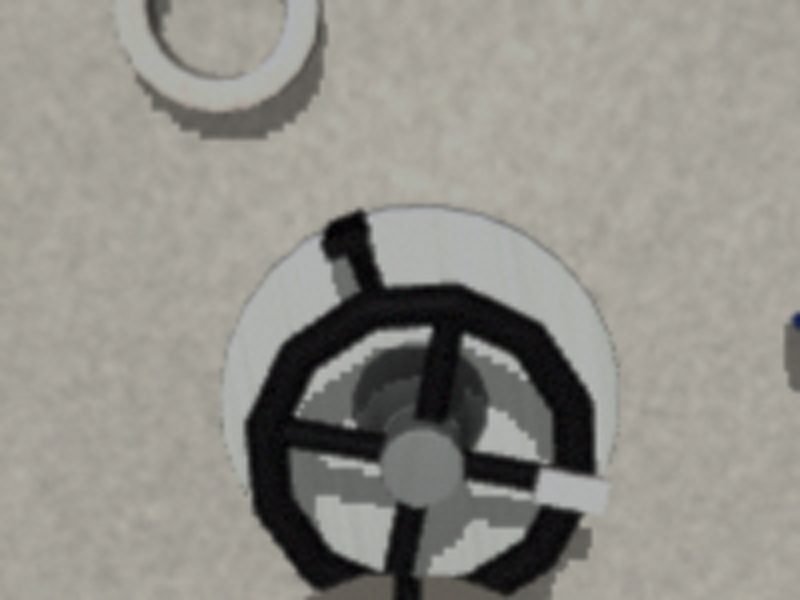

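Run:
```python
from h import *
import pickle;P=pickle.load(open('w38.pkl','rb'))
f=lambda x,y,z:onz(P,(180+x/4,110+y/4),z)[:2]
hub=f(422,467,.07);mk=f(572,492,.064);pt=f(362,217,.008);p2=f(378,280,.008)
# foot disc centre at z .008: extents x 222..618
print('hub',hub,'mark',mk,'ptr',pt,p2,'disc',f(222,400,.008),f(618,385,.008),f(420,205,.008))
for c in (hub,np.array([.406,-.3913])):
    a=lambda v:np.degrees(np.arctan2(*(v-c)[::-1]))
    print(a(mk),a(pt),a(p2),np.linalg.norm(mk-c))
```

```text
hub [ 0.4092677 -0.3869973] mark [ 0.45178171 -0.39644147] ptr [ 0.39133206 -0.32693954] [ 0.39612477 -0.34651944] disc [ 0.34631013 -0.38523097] [ 0.47199152 -0.38029688] [ 0.40910156 -0.32326702]
-12.524454046690535 106.62772780702365 107.98832175184496 0.04355035381722663
-6.4076959800161974 102.83860225207924 102.43610330346687 0.04606951180481344
```

```bash
python3 mv.py .4472 -.3628 .15 32.5
```

```text
t 44.88 pos [ 0.4062 -0.3389  0.2578] F [ 1.2 -0.1 -0.1] w 0.0006
shift [ 0.1365  0.3594 -0.0797] turn [ 1.000e-04 -7.225e-01  3.000e-04]
```

carry_out --squeeze 20 --steps '[0.137,0.1,-0.08,0,-0.2,0,0.53,0.137,0.2,-0.08,0,-0.4,0,0.53,0.137,0.3,-0.08,0,-0.6,0,0.53,0.137,0.36,-0.08,0,-0.722,0,0.53,0.137,0.36,-0.08,0,-0.722,0,0.53,0.137,0.36,-0.08,0,-0.722,0,0.53]'

```text
time_s: 45.62
ee_pos: [0.4475, -0.3639, 0.1509]
eef_rot: [[0.845, 0.001, -0.534], [0.534, -0.001, 0.845], [0.0, -1.0, -0.001]]
force: [-0.3, 0.3, 0.7]
gripper_width: 0.0222
```

```bash
cat > wl.py <<'E'
import sys
from h import *
P=campose('wrist');im=cams.read_camera('wrist')
cv2.imwrite(sys.argv[1],im)
s=observe();d=s['ee_pos'][:2]-[.4092,-.3872];print('r mm',np.round(1e3*np.hypot(*d),1),'phi',np.round(np.degrees(np.arctan2(d[1],d[0])),1),'yaw',np.round(np.degrees(np.arctan2(s['eef_rot'][1,0],s['eef_rot'][0,0])),1),'z',s['ee_pos'][2],'q',np.round(s['qpos'],2),'F',np.round(s['force'],1),'w',s['gripper_width'])
E
python3 wl.py pics/w39.png; python3 mv.py .4472 -.3628 .042 32.5
```

```text
r mm 44.8 phi 30.9 yaw 32.3 z 0.1512857792173338 q [-0.77  0.09  1.61  0.    1.44 -1.34] F [ 0.1 -0.6 -0.7] w 0.021629519493447567
t 45.67 pos [ 0.4476 -0.3642  0.1513] F [ 0.1 -0.6 -0.7] w 0.0216
shift [0.0011 0.3643 0.0056] turn [ 0.0028 -0.004   0.0008]
```

View pics/w39.png

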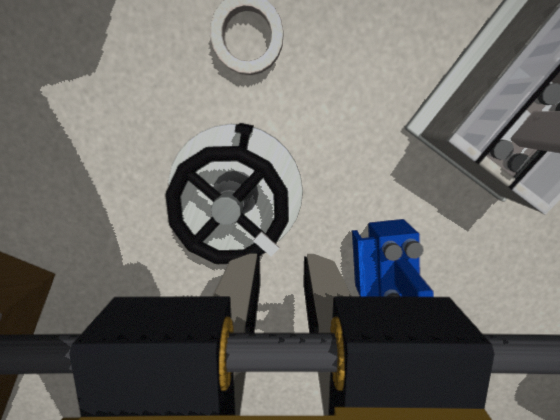

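Run:
```python
from h import *
P=campose('wrist');print(onz(P,(226,209),.07),onz(P,(270,244),.064), proj(P,[[.4472,-.3628,.064]]))
```

```text
[ 0.40862241 -0.38592944  0.07      ] [ 0.45447924 -0.39453143  0.064     ] [[283.14152303 208.28837963]]
```

carry_out --steps '[0.001,0.15,0.005,0,0,0,0.53,0.001,0.25,0.005,0,0,0,0.53,0.001,0.3,0.005,0,0,0,0.53,0.001,0.34,0.005,0,0,0,0.53,0.001,0.36,0.005,0,0,0,0.53,0.001,0.36,0.005,0,0,0,1,0.001,0.36,0.005,0,0,0,1,0.001,0.36,0.005,0,0,0,1]'

```text
time_s: 46.68
ee_pos: [0.4467, -0.3629, 0.0424]
eef_rot: [[0.844, 0.001, -0.536], [0.536, -0.001, 0.844], [0.0, -1.0, -0.001]]
force: [0.7, -0.4, 0.1]
gripper_width: 0.0009
```

```bash
python3 wl.py pics/w40.png
```

```text
r mm 44.7 phi 33.0 yaw 32.4 z 0.042269384506266515 q [-0.77  0.19  1.71 -0.    1.24 -1.34] F [ 0.3 -0.1  0.2] w 0.0005542976051678425
```

View pics/w40.png

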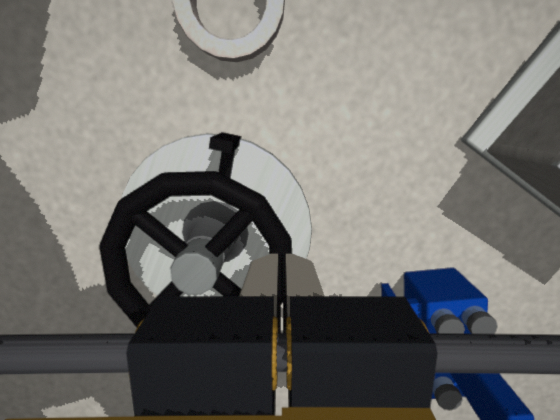

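Run:
```python
from h import *
im=cams.read_camera('scene');crop(im,90,230,110,90,7,'pics/s40.png')
im=cams.read_camera('wrist');crop(im,180,150,200,150,4,'pics/w40c.png')
```

```text
(no output)
```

View pics/s40.png

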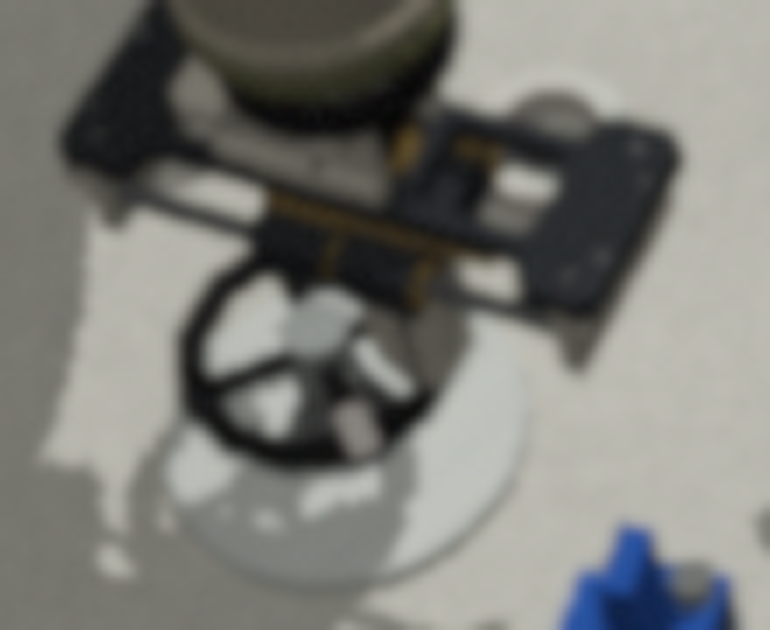

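View pics/w40c.png

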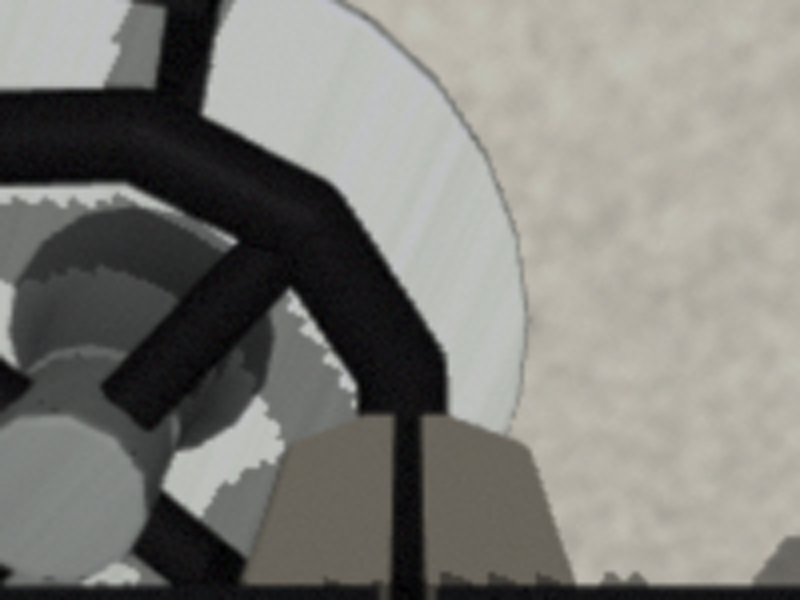

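carry_out --steps '[-0.0006,0,-0.0131,0,0.111,0,1,-0.0023,0,-0.026,0,0.222,0,1,-0.005,0,-0.0388,0,0.333,0,1,-0.009,0,-0.0513,0,0.444,0,1,-0.014,0,-0.0634,0,0.556,0,1,-0.02,0,-0.075,0,0.667,0,1,-0.027,0,-0.086,0,0.778,0,1,-0.035,0,-0.0964,0,0.889,0,1]'

```text
time_s: 47.82
ee_pos: [0.453, -0.3927, 0.0417]
eef_rot: [[0.991, 0.0, 0.135], [-0.135, -0.0, 0.991], [0.0, -1.0, -0.0]]
force: [-0.2, -0.1, 0.2]
gripper_width: 0.0006
```

```bash
python3 wl.py pics/w41.png;  python3 - <<'E'
from h import *
im=cams.read_camera('scene');crop(im,90,230,110,90,7,'pics/s41.png')
E
```

```text
r mm 44.1 phi -7.8 yaw -8.0 z 0.04177097810660625 q [-0.8   0.25  1.64 -0.    1.25 -0.66] F [-0.1 -0.3  0.3] w 0.0006966712397531646
```

View pics/w41.png

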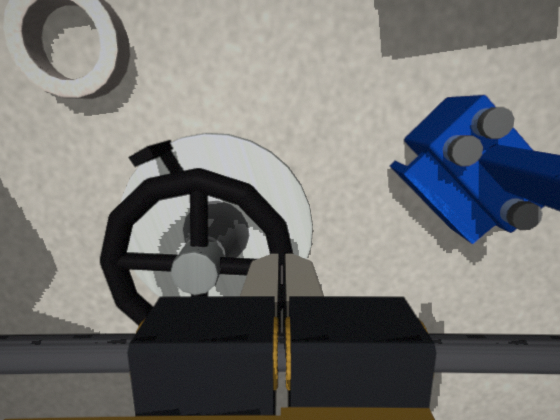

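View pics/s41.png

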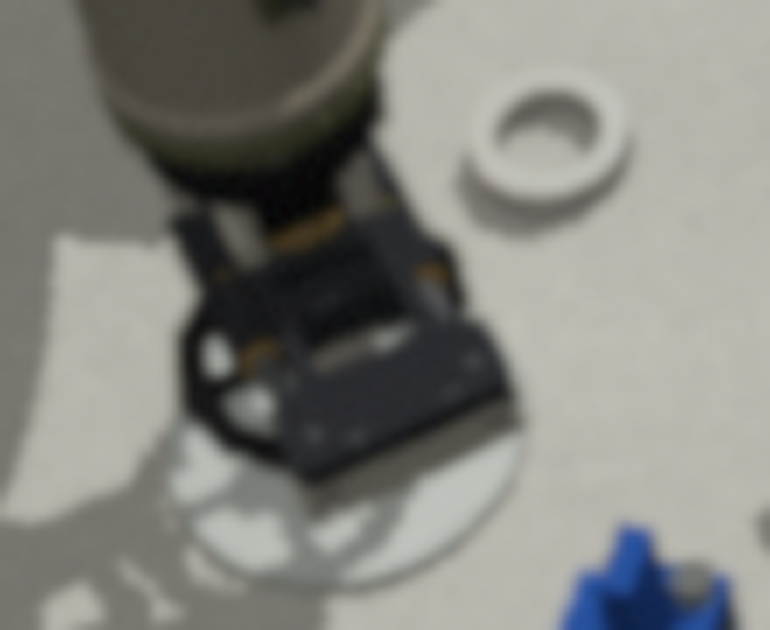

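carry_out --steps '[-0.002,-0.1,0.026,0,-0.222,0,1,-0.009,-0.1,0.0513,0,-0.444,0,1,-0.02,-0.1,0.075,0,-0.667,0,0.53,-0.035,-0.1,0.0964,0,-0.889,0,0.53,-0.035,-0.1,0.0964,0,-0.889,0,0.53,-0.035,-0.1,0.0964,0,-0.889,0,0.53]'

```text
time_s: 48.68
ee_pos: [0.4465, -0.3626, 0.0718]
eef_rot: [[0.846, 0.0, -0.533], [0.533, -0.0, 0.846], [0.0, -1.0, -0.0]]
force: [-0.1, -0.2, 0.7]
gripper_width: 0.0217
```

```bash
python3 wl.py pics/w42.png
```

```text
r mm 44.6 phi 33.3 yaw 32.2 z 0.07171950914841917 q [-0.77  0.15  1.69  0.    1.3  -1.33] F [-0.2 -0.4  0.3] w 0.02167876822802023
```

View pics/w42.png

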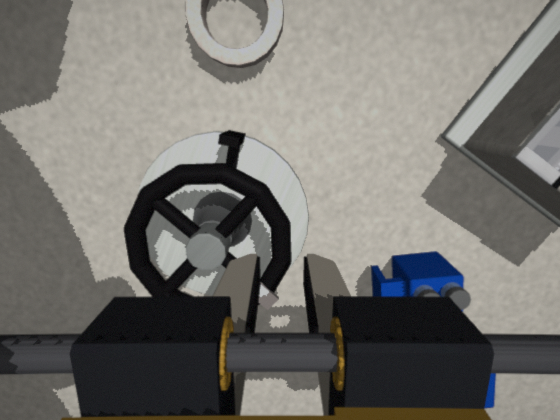

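carry_out --steps '[0,0.06,0,0,0,0,0.53,0,0.1,0,0,0,0,0.53,0,0.14,0,0,0,0,0.53,0,0.14,0,0,0,0,0.53]'

```text
time_s: 49.22
ee_pos: [0.4453, -0.3615, 0.0277]
eef_rot: [[0.844, -0.002, -0.536], [0.536, 0.002, 0.844], [-0.001, -1.0, 0.003]]
force: [0.1, 0.5, 0.2]
gripper_width: 0.0222
```

```bash
python3 wl.py pics/w43.png
python3 - <<'E'
import cv2
from h import crop
im=cv2.imread('pics/w43.png');crop(im,180,150,200,150,4,'pics/w43c.png')
E
```

```text
r mm 44.5 phi 34.5 yaw 32.4 z 0.028713434555421975 q [-0.77  0.2   1.72  0.    1.22 -1.34] F [-0.4 -0.2  0.6] w 0.02177142940690358
```

View pics/w43c.png

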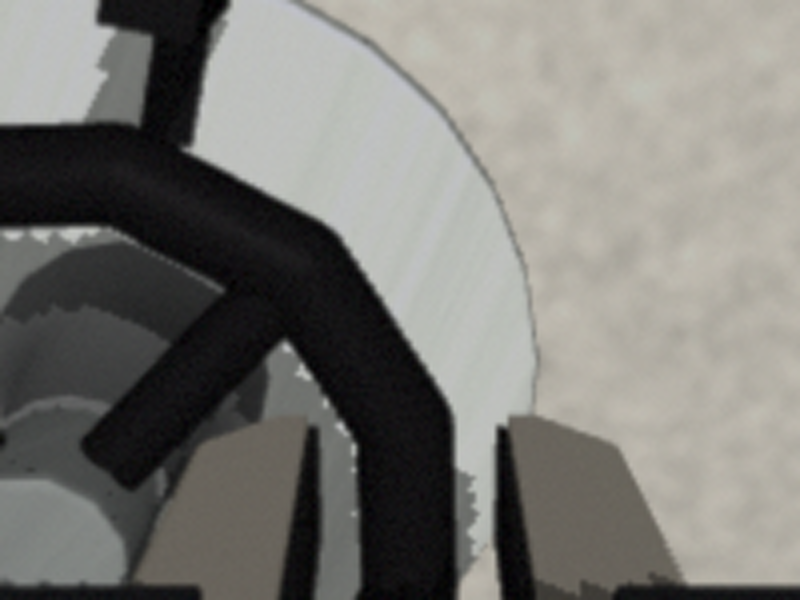

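carry_out --squeeze 20 --steps '[0,0,0,0,0,0,1,0,0,0,0,0,0,1,0,0,0,0,0,0,1,0,0,0,0,0,0,1]'

```text
time_s: 49.78
ee_pos: [0.4464, -0.3632, 0.0302]
eef_rot: [[0.844, 0.0, -0.536], [0.536, -0.001, 0.844], [-0.0, -1.0, -0.001]]
force: [-4.0, -2.6, 3.4]
gripper_width: 0.0111
```

```bash
python3 wl.py pics/w44.png
python3 - <<'E'
import cv2
from h import crop
im=cv2.imread('pics/w44.png');crop(im,180,150,200,150,4,'pics/w44c.png')
E
```

```text
r mm 44.3 phi 32.9 yaw 32.4 z 0.030201680310143565 q [-0.77  0.2   1.72 -0.    1.22 -1.34] F [-2.8 -2.6  3. ] w 0.011192870615780448
```

View pics/w44c.png

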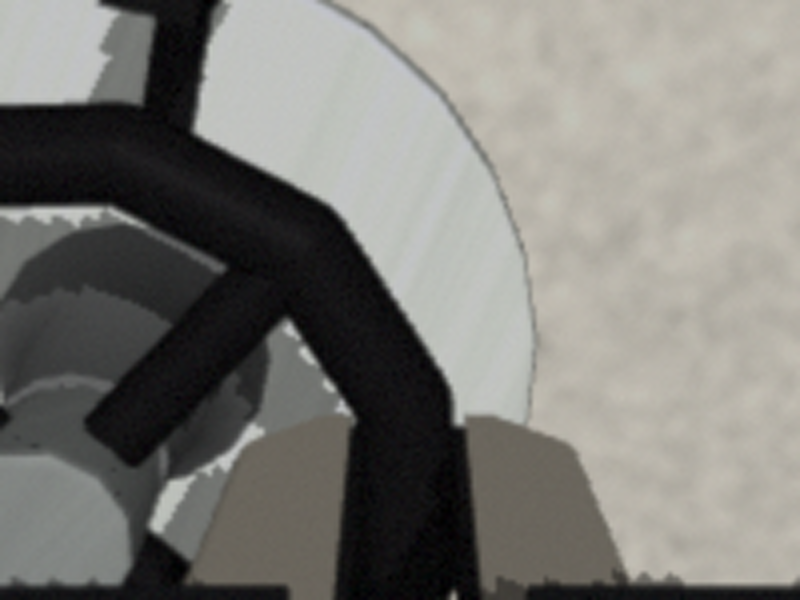

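carry_out --steps '[-0.0006,0,-0.0131,0,0.111,0,1,-0.0023,0,-0.026,0,0.222,0,1,-0.005,0,-0.0388,0,0.333,0,1,-0.009,0,-0.0513,0,0.444,0,1,-0.014,0,-0.0634,0,0.556,0,1,-0.02,0,-0.075,0,0.667,0,1,-0.027,0,-0.086,0,0.778,0,1,-0.035,0,-0.0964,0,0.889,0,1]'

```text
time_s: 50.82
ee_pos: [0.4533, -0.3925, 0.0302]
eef_rot: [[0.991, 0.0, 0.135], [-0.135, 0.0, 0.991], [0.0, -1.0, 0.0]]
force: [-2.6, 0.4, 4.3]
gripper_width: 0.0115
```

```bash
python3 wl.py pics/w45.png
```

```text
r mm 44.4 phi -7.4 yaw -8.0 z 0.030187273364579645 q [-0.8   0.26  1.65  0.    1.23 -0.66] F [-2.2 -1.   4.8] w 0.01094754069846069
```

View pics/w45.png

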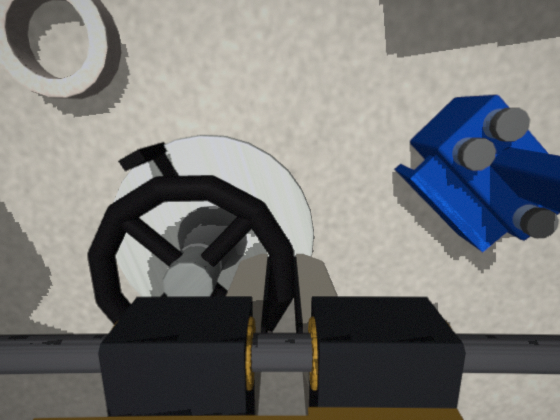

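Run:
```python
from h import *
im=cams.read_camera('top');t=campose('top');crop(im,390,160,170,180,3.3,'pics/t46.png')
for z in (0,.1): print(onz(t,(465,270),z),onz(t,(470,285),z))
```

```text
[ 0.28602227 -0.56887815  0.        ] [ 0.23926367 -0.58457663  0.        ]
[ 0.27873747 -0.5302357   0.1       ] [ 0.23509463 -0.5448881   0.1       ]
```

View pics/t46.png

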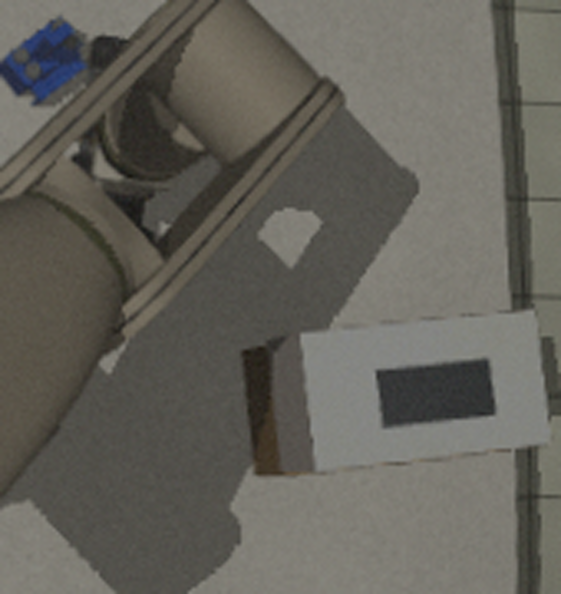

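carry_out --steps '[-0.0006,0,-0.0131,0,0.111,0,1,-0.0023,0,-0.026,0,0.222,0,1,-0.005,0,-0.0388,0,0.333,0,1,-0.009,0,-0.0513,0,0.444,0,1,-0.014,0,-0.0634,0,0.556,0,1,-0.02,0,-0.075,0,0.667,0,1,-0.027,0,-0.086,0,0.778,0,1,-0.035,0,-0.0964,0,0.889,0,1]'

```text
time_s: 51.92
ee_pos: [0.4396, -0.4192, 0.0302]
eef_rot: [[0.674, 0.001, 0.739], [-0.739, 0.001, 0.674], [0.0, -1.0, 0.001]]
force: [-0.4, 3.7, 6.6]
gripper_width: 0.0113
```

carry_out --steps '[-0.0006,0,-0.0131,0,0.111,0,1,-0.0023,0,-0.026,0,0.222,0,1,-0.005,0,-0.0388,0,0.333,0,1,-0.009,0,-0.0513,0,0.444,0,1,-0.014,0,-0.0634,0,0.556,0,1,-0.02,0,-0.075,0,0.667,0,1,-0.027,0,-0.086,0,0.778,0,1,-0.035,0,-0.0964,0,0.889,0,1]'

```text
time_s: 52.92
ee_pos: [0.4118, -0.4306, 0.0302]
eef_rot: [[0.041, 0.002, 0.999], [-0.999, 0.001, 0.041], [-0.001, -1.0, 0.002]]
force: [2.9, 4.0, 4.5]
gripper_width: 0.0111
```

```bash
python3 wl.py pics/w46.png
```

```text
r mm 43.5 phi -87.2 yaw -87.9 z 0.03019568666191092 q [-0.9   0.25  1.66  0.    1.23  0.64] F [1.4 4.8 5.6] w 0.011239047490070979
```

View pics/w46.png

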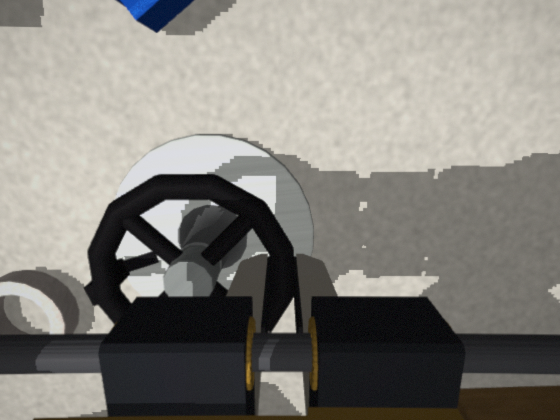

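carry_out --steps '[0,0,0,0,0,0,0.53,0,0,0,0,0,0,0.53,0,0,0,0,0,0,0.53,0,-0.1,0,0,0,0,0.53,0,-0.22,0,0,0,0,0.53,0,-0.22,0,0,-0.3,0,0.53,0,-0.22,0,0,-0.6,0,0.53,0,-0.22,0,0,-1,0,0.53]'

```text
time_s: 53.98
ee_pos: [0.4103, -0.4316, 0.0956]
eef_rot: [[0.574, -0.0, 0.819], [-0.819, 0.0, 0.574], [-0.0, -1.0, 0.0]]
force: [0.2, 0.4, 0.1]
gripper_width: 0.022
```

```bash
python3 mv.py .4534 -.3853 .09 2
```

```text
t 53.98 pos [ 0.4103 -0.4316  0.0956] F [0.2 0.4 0.1] w 0.022
shift [-0.044   0.0186  0.206 ] turn [-0.     -1.2667 -0.    ]
```

carry_out --steps '[0,0,0.1,0,-0.3,0,0.53,0,0,0.211,0,-0.6,0,0.53,0,0,0.211,0,-1,0,0.53,0,0,0.211,0,-1,0,0.53,0,0,0.211,0,-1,0,0.53,0,0,0.211,0,-1,0,0.53]'

```text
time_s: 54.72
ee_pos: [0.4623, -0.3956, 0.0955]
eef_rot: [[0.983, -0.0, 0.183], [-0.183, 0.0, 0.983], [-0.0, -1.0, 0.0]]
force: [0.4, 0.4, -0.4]
gripper_width: 0.0217
```

```bash
python3 wl.py pics/w47.png; python3 mv.py .4534 -.3853 .03 2
```

```text
r mm 53.8 phi -9.0 yaw -10.6 z 0.09554862391421379 q [-0.79  0.22  1.57  0.    1.35 -0.61] F [ 0.6 -0.1  0.1] w 0.021927949127889992
t 54.77 pos [ 0.4623 -0.3957  0.0955] F [ 0.6 -0.1  0.1] w 0.0219
shift [-0.0355  0.2185  0.0284] turn [-2.000e-04 -2.794e-01 -1.000e-04]
```

View pics/w47.png

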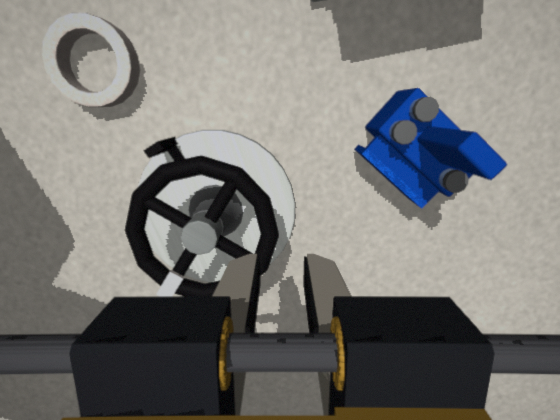

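carry_out --steps '[-0.035,0,0.028,0,-0.28,0,0.53,-0.035,0,0.028,0,-0.28,0,0.53,-0.035,0,0.028,0,-0.28,0,0.53,-0.035,0.05,0.028,0,-0.28,0,0.53]'

```text
time_s: 55.28
ee_pos: [0.4548, -0.3867, 0.0817]
eef_rot: [[0.999, 0.002, -0.036], [0.036, -0.002, 0.999], [0.002, -1.0, -0.002]]
force: [-0.8, -1.4, -0.5]
gripper_width: 0.0217
```

```bash
python3 wl.py pics/w48.png; python3 mv.py .4534 -.3853 .03 2
```

```text
r mm 44.0 phi 2.7 yaw 2.1 z 0.07800401112514396 q [-0.79  0.2   1.63 -0.    1.32 -0.83] F [-0.7  1.  -1.7] w 0.02177635755938186
t 55.33 pos [ 0.4532 -0.3851  0.078 ] F [-0.7  1.  -1.7] w 0.0218
shift [ 0.0009  0.16   -0.0009] turn [-0.0014  0.0019 -0.0013]
```

View pics/w48.png

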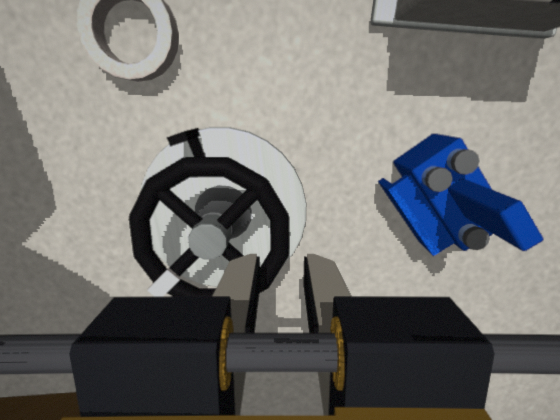

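carry_out --steps '[0.001,0.08,-0.001,0,0,0,0.53,0.001,0.13,-0.001,0,0,0,0.53,0.001,0.158,-0.001,0,0,0,0.53,0.001,0.158,-0.001,0,0,0,0.53,0.001,0.158,-0.001,0,0,0,1,0.001,0.158,-0.001,0,0,0,1,0.001,0.158,-0.001,0,0,0,1,0.001,0.158,-0.001,0,0,0,1]'

```text
time_s: 56.32
ee_pos: [0.4536, -0.3862, 0.0341]
eef_rot: [[0.999, -0.0, -0.038], [0.038, -0.001, 0.999], [-0.0, -1.0, -0.001]]
force: [-5.3, -0.2, 4.1]
gripper_width: 0.0104
```

```bash
python3 wl.py pics/w49.png
```

```text
r mm 44.5 phi 1.2 yaw 2.2 z 0.03408017422863332 q [-0.79  0.25  1.66 -0.    1.24 -0.83] F [-4.4  0.7  4.3] w 0.010525705388910882
```

carry_out --steps '[-0.0006,0,-0.0131,0,0.111,0,1,-0.0023,0,-0.026,0,0.222,0,1,-0.005,0,-0.0388,0,0.333,0,1,-0.009,0,-0.0513,0,0.444,0,1,-0.014,0,-0.0634,0,0.556,0,1,-0.02,0,-0.075,0,0.667,0,1,-0.027,0,-0.086,0,0.778,0,1,-0.035,0,-0.0964,0,0.889,0,1]'

```text
time_s: 57.38
ee_pos: [0.4441, -0.4144, 0.034]
eef_rot: [[0.789, -0.001, 0.615], [-0.615, 0.001, 0.789], [-0.002, -1.0, 0.001]]
force: [-6.2, 6.6, 7.3]
gripper_width: 0.0105
```

carry_out --steps '[-0.0006,0,-0.0131,0,0.111,0,1,-0.0023,0,-0.026,0,0.222,0,1,-0.005,0,-0.0388,0,0.333,0,1,-0.009,0,-0.0513,0,0.444,0,1,-0.014,0,-0.0634,0,0.556,0,1,-0.02,0,-0.075,0,0.667,0,1,-0.027,0,-0.086,0,0.778,0,1,-0.035,0,-0.0964,0,0.889,0,1]'

```text
time_s: 58.38
ee_pos: [0.419, -0.4298, 0.034]
eef_rot: [[0.209, 0.0, 0.978], [-0.978, 0.003, 0.209], [-0.002, -1.0, 0.001]]
force: [-1.8, 10.0, 7.4]
gripper_width: 0.011
```

carry_out --steps '[-0.0006,0,-0.0131,0,0.111,0,1,-0.0023,0,-0.026,0,0.222,0,1,-0.005,0,-0.0388,0,0.333,0,1,-0.009,0,-0.0513,0,0.444,0,1,-0.014,0,-0.0634,0,0.556,0,1,-0.02,0,-0.075,0,0.667,0,1]'

```text
time_s: 59.12
ee_pos: [0.3967, -0.4287, 0.034]
eef_rot: [[-0.308, 0.002, 0.951], [-0.951, 0.002, -0.308], [-0.003, -1.0, 0.001]]
force: [2.6, 9.8, 6.5]
gripper_width: 0.0105
```

```bash
python3 wl.py pics/w50.png
```

```text
r mm 43.3 phi -107.2 yaw -108.2 z 0.0339857243012365 q [-0.91  0.22  1.69  0.    1.23  0.97] F [1.2 9.9 7.1] w 0.010636647555285926
```

View pics/w50.png

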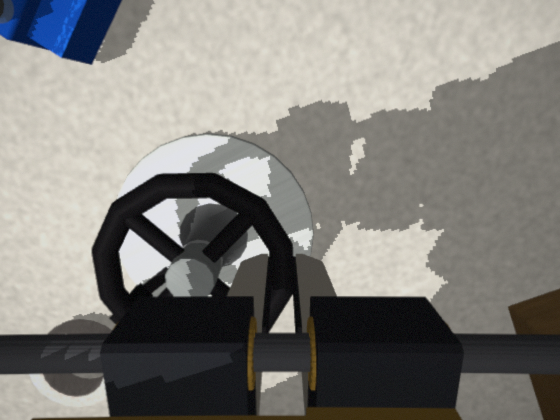

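carry_out --steps '[-0.0005,0,-0.0091,0,0.078,0,1,-0.001,0,-0.0183,0,0.156,0,1,-0.001,0,-0.0183,0,0.156,0,1,-0.001,0,-0.0183,0,0.156,0,0.53,-0.001,0,-0.0183,0,0.156,0,0.53,-0.001,0,-0.0183,0,0.156,0,0.53]'

```text
time_s: 59.92
ee_pos: [0.3903, -0.4287, 0.0334]
eef_rot: [[-0.42, 0.0, 0.908], [-0.908, -0.001, -0.42], [0.0, -1.0, 0.001]]
force: [0.4, -0.9, -0.3]
gripper_width: 0.0218
```

```bash
python3 wl.py pics/w51.png
```

```text
r mm 45.6 phi -114.7 yaw -114.8 z 0.03328583132411099 q [-0.92  0.21  1.7  -0.    1.23  1.08] F [-0.8 -0.1 -0.5] w 0.021855427263579672
```

carry_out --steps '[0,-0.1,0,0,0,0,0.53,0,-0.3,0,0,0,0,0.53,0,-0.5,0,0,0,0,0.53,0,-0.7,0,0,0,0,0.53,0,-0.7,0,0,0,0,0.53,0,-0.7,0,0,0,0,0.53]'

```text
time_s: 60.72
ee_pos: [0.3901, -0.4285, 0.2428]
eef_rot: [[-0.42, -0.0, 0.907], [-0.907, -0.0, -0.42], [0.0, -1.0, 0.0]]
force: [-0.2, 0.3, -0.6]
gripper_width: 0.0219
```

```bash
python3 wl.py pics/w52.png
python3 - <<'E'
from h import *
import pickle
pickle.dump(campose('wrist'),open('w52.pkl','wb'))
im=cv2.imread('pics/w52.png');crop(im,170,120,180,150,4.4,'pics/w52c.png')
im=cams.read_camera('scene');crop(im,90,230,110,90,7,'pics/s52.png')
E
```

```text
r mm 45.1 phi -115.7 yaw -114.8 z 0.24157322220268732 q [-0.92  0.06  1.48  0.    1.61  1.08] F [ 0.1  0.2 -1. ] w 0.02172525451727111
```

View pics/w52c.png

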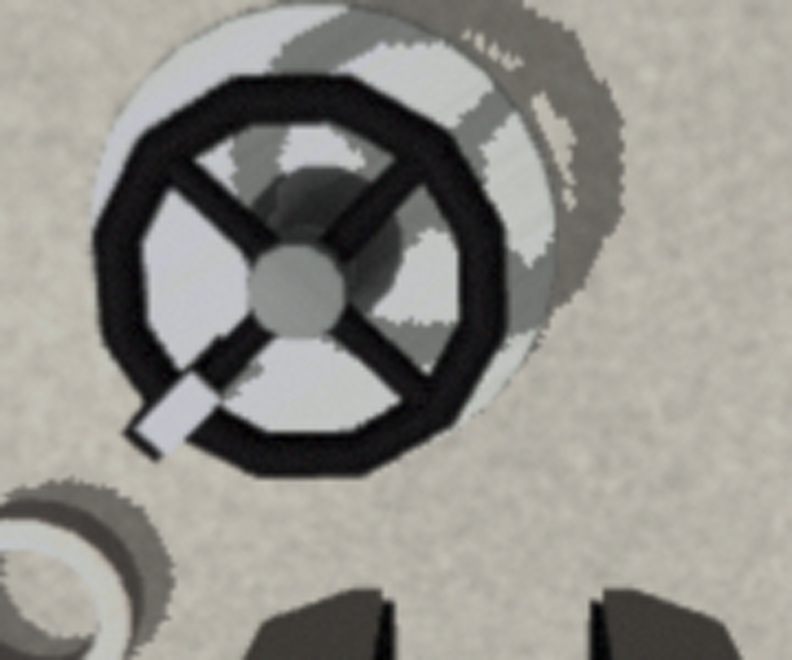

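View pics/s52.png

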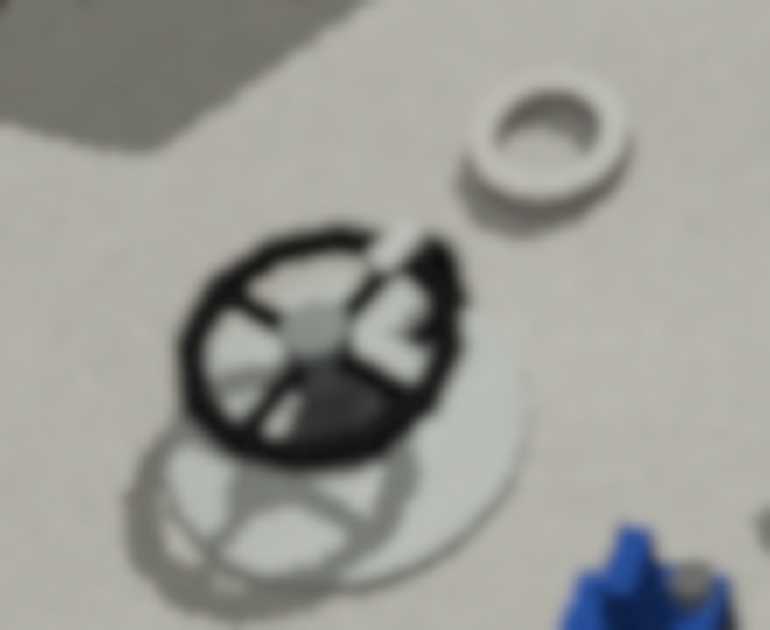

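Run:
```python
from h import *
import pickle;P=pickle.load(open('w52.pkl','rb'))
f=lambda x,y,z:onz(P,(170+x/4.4,120+y/4.4),z)[:2]
hub=f(297,292,.07);mk=f(176,417,.064);po=f(141,445,.044)
a=lambda v,c:np.degrees(np.arctan2(*(v-c)[::-1]))
print(hub,mk,a(mk,hub),a(po,hub),np.linalg.norm(po-hub))
P=pickle.load(open('w38.pkl','rb'))
f=lambda x,y,z:onz(P,(180+x/4,110+y/4),z)[:2]
hub=f(422,467,.07)
print(hub,a(f(360,215,.008),hub),a(f(340,240,.044),hub),np.linalg.norm(f(347,235,.044)-hub),a(f(347,235,.044),hub))
# predicted pixel of pointer post for candidates
P=pickle.load(open('w52.pkl','rb'))
for ang in (100,104,108,112):
    c=np.array([.409,-.3868]);p=c+.060*np.array([np.cos(np.radians(ang)),np.sin(np.radians(ang))])
    q=proj(P,[[*p,.044],[*p,.008]]);print(ang,(q-[170,120])*4.4)
```

```text
[ 0.40742683 -0.38664253] [ 0.39116141 -0.34473156] 111.2109646874066 110.90129723078468 0.06416962477821805
[ 0.4092677 -0.3869973] 106.99478265510089 111.39404330341867 0.06397264842984322 109.26420915154571
100 [[118.2209445  395.7977416 ]
 [147.72925544 359.8563441 ]]
104 [[128.93822978 408.40907878]
 [157.54038808 371.55897152]]
108 [[140.44714762 420.27597878]
 [168.0882581  382.57495395]]
112 [[152.69098898 431.35071724]
 [179.32088188 392.85925404]]
```

carry_out --steps '[0,0,0,0,-0.3,0,0.53,0,0,0,0,-0.6,0,0.53,0,0,0,0,-0.9,0,0.53,0,0,0,0,-1,0,0.53,0,0,0,0,-1,0,0.53]'

```text
time_s: 61.45
ee_pos: [0.3896, -0.4276, 0.2411]
eef_rot: [[0.345, -0.002, 0.938], [-0.938, 0.003, 0.345], [-0.003, -1.0, -0.001]]
force: [-0.6, -0.6, 0.4]
gripper_width: 0.0223
```

carry_out --steps '[0,0,0,0,-0.3,0,0.53,0,0,0,0,-0.6,0,0.53,0,0,0,0,-0.9,0,0.53,0,0,0,0,-1,0,0.53,0,0,0,0,-1,0,0.53]'

```text
time_s: 62.08
ee_pos: [0.3898, -0.428, 0.2421]
eef_rot: [[0.907, -0.001, 0.422], [-0.422, 0.001, 0.907], [-0.002, -1.0, 0.001]]
force: [0.4, -0.7, 0.1]
gripper_width: 0.0217
```

```bash
python3 mv.py .3946 -.341 .258 17
```

```text
t 62.08 pos [ 0.3898 -0.428   0.2421] F [ 0.4 -0.7  0.1] w 0.0217
shift [-0.1081 -0.0525  0.2698] turn [-0.0017 -0.9323 -0.0015]
```

carry_out --steps '[-0.108,-0.05,0.27,0,-0.3,0,0.53,-0.108,-0.05,0.27,0,-0.6,0,0.53,-0.108,-0.05,0.27,0,-0.93,0,0.53,-0.108,-0.05,0.27,0,-0.93,0,0.53,-0.108,-0.05,0.27,0,-0.93,0,0.53,-0.108,-0.05,0.27,0,-0.93,0,0.53,-0.108,-0.05,0.27,0,-0.93,0,0.53]'

```text
time_s: 62.95
ee_pos: [0.3947, -0.3413, 0.2581]
eef_rot: [[0.957, -0.0, -0.289], [0.289, 0.0, 0.957], [-0.0, -1.0, 0.0]]
force: [-0.1, -1.1, 0.3]
gripper_width: 0.0217
```

```bash
python3 wl.py pics/w53.png
python3 - <<'E'
from h import *
import pickle
pickle.dump(campose('wrist'),open('w53.pkl','wb'))
im=cv2.imread('pics/w53.png');crop(im,200,130,160,130,5,'pics/w53c.png')
E
```

```text
r mm 48.1 phi 107.5 yaw 16.9 z 0.2581109293586656 q [-0.81 -0.1   1.61  0.    1.64 -1.11] F [ 0.1  1.  -0.6] w 0.021790927772223204
```

View pics/w53c.png

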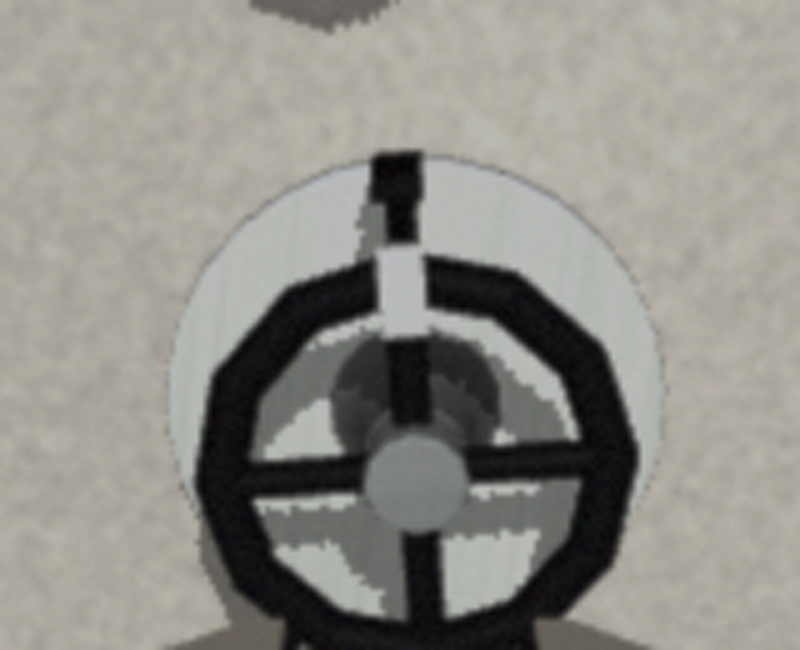

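Run:
```python
from h import *
im=cams.read_camera('scene');cv2.imwrite('pics/sF.png',cv2.resize(im[100:360,90:450],None,fx=2.2,fy=2.2,interpolation=cv2.INTER_CUBIC))
im=cams.read_camera('top');crop(im,120,110,320,200,2.4,'pics/tF.png')
```

```text
(no output)
```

View pics/sF.png

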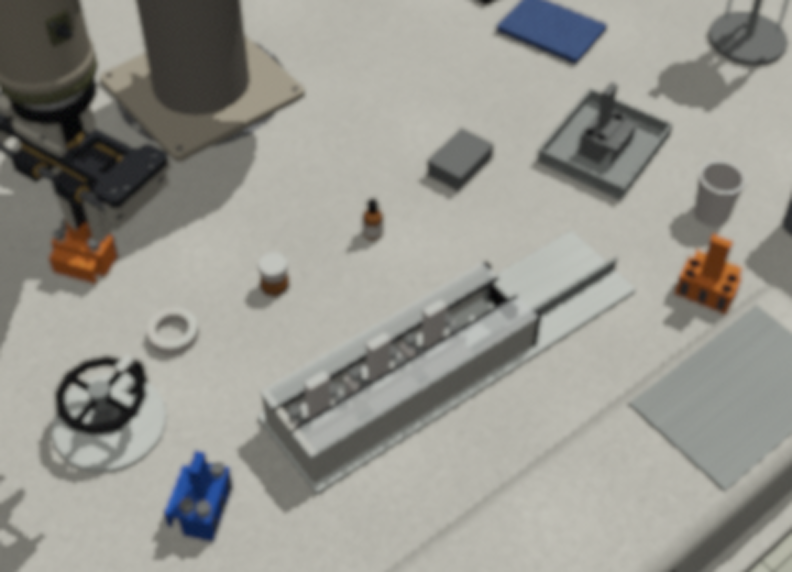

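View pics/tF.png

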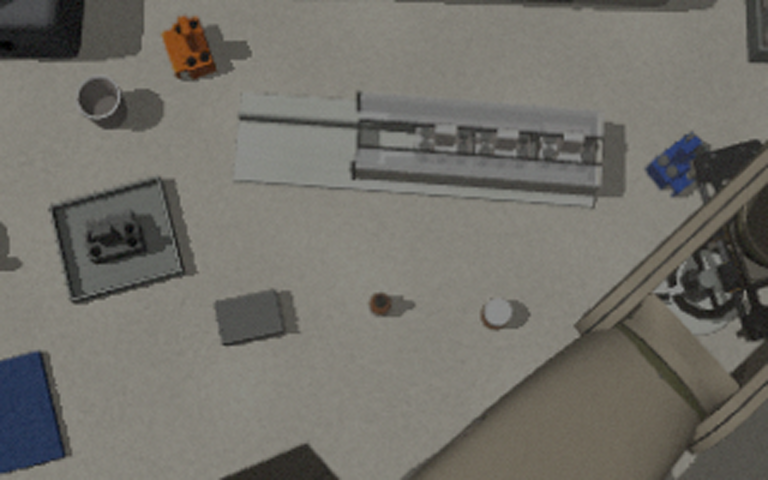

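```bash
python3 -c "
from workcell import env
print(env.finish_job())"
```

```text
the job is handed in; nothing more can be done
None
```

The job is done and handed in at about 63 s of the 208 s allowed.

- **Grey rack:** it came off the rail first and stands upright in the tray.
- **Sample racks:** all three were there and all are inside the chamber, upright and hooked over the rail. I released them at about y = -256, -182 and -107 mm in the feeder frame. The last rack's rear end is near -73 mm, and the flap is shut behind it.
- **Wheel:** I turned it clockwise in two strokes, about 237° in all. In the last wrist picture the mark stands over the pointer within about 1°. An earlier picture, taken from a worse angle, put it up to 4° short.
- **Other things:** the last scene and top pictures show the look-alikes and bystanders undisturbed. The gripper was hovering clear when I handed in.

**What went wrong on the way:**
- The first sample rack slipped out of a 25 N grip at the flap and was left standing upright on the rail. I gripped it again at 55 to 60 N, just clear of the deck, and it went in. The other two were held at 60 N from the start.
- My first grip on the wheel rim was too high and closed on nothing. It held once I went about 12 mm lower.

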